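# Set up the strip cutter for a new strip width

### The arm

A 6-joint arm with a two-finger parallel gripper is mounted at the origin on a cart in front of the work surface, level with it; the furniture and walls round the work are solid. World frame = base frame: x ahead of the robot, y to its left, z up, the work surface at z = 0. Lengths are in m, angles in degrees, forces in N, time in s.
With the tool pointing down it reaches from about 0.4 to 0.825 m from the base axis. Payload 7 kg.
Tool frame: the origin (TCP) lies at the centre of the arm's flange, where the gripper is bolted on; the fingertips stand 178 mm ahead of it and the grasp point (between the pads) lies 159 mm ahead of it (r.tips_ahead is the z of the fingertips in the tool frame, in m); z points along the fingers, y is the line along which they close (so a half turn about z gives the same grasp; the last joint's range is limited). The gripper opens to 88 mm and grips with 3 to 60 N. Pads are 19 mm wide; open, the fingers measure 130 mm over their backs; the gripper's body (78 mm by 193 mm) begins 47 mm behind the grasp point.
Start: joints at [16.507, 20.546, 0.682, 0, -70.136, -16.507], TCP at [0.675, -0, 0.405] pointing down, gripper open.
Joint ranges: [-176.03, 176.03], [-82.01, 121.73], [-58.28, 71.71], [-173.87, 95.51], [-174.79, -0.11], [-173.66, 173.66]. Speed limits (degrees/s): [136.94, 136.94, 172.46, 180, 180, 180].

### API

Orientations are given as [roll, pitch, yaw] about the fixed x, y, z axes, in that order (R = Rz(yaw) Ry(pitch) Rx(roll)).
In Python, from plant import r gives the robot as it stands. The module is installed in compiled form; this text tells all that it offers.
- The arm moves only by the shell command python3 -m pendant 'ROWS' [FORCE]. ROWS is JSON, a list that holds one entry, the list of rows, each a list of 7 numbers: the shift along the tool's x, y, z in m, then the turn, a rotation vector about the tool's x, y, z in degrees, then the gripper command: -1 is shut, 1 is fully open, values between are in proportion. A call has 1 to 5 rows; each row is the pose to reach, as a shift and turn from the pose commanded when the call began, along the tool's axes at that moment; what a row does not reach only later rows make up. A row lasts 1/10 s, in which the tool goes at most 50 mm and 8.59 degrees, less where a joint would pass 70% of its speed; a pose out of reach is approached as far as the arm can. A call with a gripper value outside its range is refused whole. The fingers move at their own pace and stop on an object; FORCE is the grip in N (left out, the last holds). Time passes only in rows, so rows that repeat a pose let the fingers close. It gives the time, the measured TCP pose, the force, the opening and the grip force at its end, in the units of the state.
- r.get_state(): the state, without advancing time (a new reading comes with each control period).
- r.capture(name): name is "scene" or "side" or "wrist"; returns the picture (384x512x3 uint8, red, green, blue); there is no depth.
- r.camera_params(name): a dict with "fx", "fy", "cx", "cy" (pixels), "dist_coeffs" ([k1, k2, p1, p2, k3] as OpenCV has them; the pictures are not rectified), "R" (3x3) and "t" (3): a world point X has camera coordinates R X + t. Camera axes: x right, y down, z forward; pixel columns grow to the right and rows downward; lengths in m; the calibration is good to about 2 mm. A picture is of the moment at which its call begins: read the wrist's pose just before it. camera_params takes no time and is no camera call; for the wrist camera it gives the pose at the moment of the call.
- r.close_job(): hands the job in; it is judged then, once.
The state is a dict: "time_s": time; "joints": joint angles; "qd": joint speeds; "joint_torque": joint torques, N m; "tcp_pos": TCP position; "eef_rot": TCP orientation; "contact_force": force on the tool from outside, world axes, zero at the start; "moment": the same for the moment, N m; "gripper_width": finger opening in m; "gripper_force": force on a finger pad.
Only numpy, scipy, OpenCV 4.12 (cv2) and the standard library are available. Lean on these libraries where they do the work, as an engineer would, in place of code of your own. Each camera call takes 0.05 s, during which the arm holds its last target. There are 200 camera calls.

### The job

Set up the strip cutter for the new width: lift the red spacer off the keyed post and leave it in the grey tray, then turn every blue spacer on the table so that its flat meets the post's flat and slide it fully home on the post, and put the yellow clamp collar on top of them in the same way. Set the dial to as many clicks as there are blue spacers on the post (the larger white dot at its anticlockwise end is zero), and lay the straightedge flat on the table, its ruled edge flush against the front edge of the green bed, midway along it. Leave the two thread spools where they stand.

Things in the scene. Friction and masses are not known exactly. Their poses are not given: they have to be found in the camera images.
- base: Bed of a strip cutter, fixed: green slab 140 mm (its x) by 180 mm (its y), 16 mm high. Origin: centre of the underside at table level; x points away from the robot. It carries the keyed post and the dial; its front edge (-x side, thin steel line on top) is the guide edge. To its right stands a tall press: its lever ball, at x 0.44, y -0.21, reaches 0.445 m high; keep the arm clear of it.
- post (a point): Foot of the upright steel D post, on its axis at the slab's upper face (16 mm above the table); axes as base. The post is 24 mm across, 68 mm tall, tapered over the last 8 mm; its flat faces the slab's front (-x), 6 mm from the axis. Collars stack on it, 12 mm each. The hole in a collar has 1.5 mm play all round.
- guide_edge (a point): Middle of the slab's front edge at table level; axes as base: y runs along the edge, x points into the slab. The edge face is upright, 180 mm long and 16 mm high.
- dial (a joint): Detented width dial on the slab, rad, grows clockwise seen from above: six click positions 0 to 5 at 0.5236 rad (30 degrees) a click, a stop just beyond either end; position 0 is the anticlockwise end (larger white dot). About 0.15 N m turns it past a click; released, it pulls into the nearest position. Starts at 0 or 1.
- dial_grip (a point): Centre of the dial's grip bar, on the dial's axis, 36 mm above the table. Black bar 50 mm long (along this point's x, whose + end carries the white pointer line), 14 mm wide (y) and 24 mm high (top 12 mm above this point, foot 12 mm below on a disc 48 mm across and 8 mm high).
- straightedge: Loose aluminium straightedge, 140 mm long (its y), 50 mm wide (its x), 8 mm thick, about 0.22 kg. Origin: centre of the underside. The ruled edge is its +x side (25 mm from the origin, with black graduations). A black grip rib, 12 mm wide, 90 mm long, stands on it from z = 8 to 32 mm, centred 10 mm to the -x side of the origin. Starts flat, its ruled edge away from the robot.
- rule_left (a point): Point on the straightedge's ruled edge at table level, 65 mm to its +y side of the middle.
- rule_right (a point): Point on the straightedge's ruled edge at table level, 65 mm to its -y side of the middle.
- tray: Grey open tray, fixed, outside 100 mm (x) by 110 mm (y), 26 mm high, walls 4 mm, floor about 4 mm. Origin: centre of the underside.
- clamp: Yellow clamp collar, last to go on: 64 mm long (y), 44 mm across two flat sides (x), 12 mm thick, rounded ends, D-shaped through hole 27 mm across whose flat is 7.5 mm from the axis on the -x side (black dash on top). Origin: centre of the underside, on the hole axis. Lies flat at any yaw; about 0.1 kg. Goes onto the post only with the yaw of base (within 7 degrees).
- old_spacer: Red spacer collar: 64 mm long (y), 44 mm across two flat sides (x), 12 mm thick, rounded ends, D-shaped through hole 27 mm across whose flat is 7.5 mm from the axis on the -x side (white dash on top). Origin: centre of the underside, on the hole axis. Starts fully down on the post; about 0.1 kg. Goes onto the post only with the yaw of base (within 7 degrees).
- spool_black: Black thread spool, 85 mm high, a bystander on the left.
- spool_white: White thread spool, 85 mm high, a bystander at the back left.
- spacer_0: Blue spacer collar (2 to 4 present): 64 mm long (y), 44 mm across two flat sides (x), 12 mm thick, rounded ends, D-shaped through hole 27 mm across whose flat is 7.5 mm from the axis on the -x side (white dash on top). Origin: centre of the underside, on the hole axis. Lies flat at any yaw; about 0.1 kg. Goes onto the post only with the yaw of base (within 7 degrees).
- spacer_1: Blue spacer collar (2 to 4 present): 64 mm long (y), 44 mm across two flat sides (x), 12 mm thick, rounded ends, D-shaped through hole 27 mm across whose flat is 7.5 mm from the axis on the -x side (white dash on top). Origin: centre of the underside, on the hole axis. Lies flat at any yaw; about 0.1 kg. Goes onto the post only with the yaw of base (within 7 degrees).
- spacer_2: Blue spacer collar (2 to 4 present): 64 mm long (y), 44 mm across two flat sides (x), 12 mm thick, rounded ends, D-shaped through hole 27 mm across whose flat is 7.5 mm from the axis on the -x side (white dash on top). Origin: centre of the underside, on the hole axis. Lies flat at any yaw; about 0.1 kg. Goes onto the post only with the yaw of base (within 7 degrees).
- spacer_3: Blue spacer collar (2 to 4 present): 64 mm long (y), 44 mm across two flat sides (x), 12 mm thick, rounded ends, D-shaped through hole 27 mm across whose flat is 7.5 mm from the axis on the -x side (white dash on top). Origin: centre of the underside, on the hole axis. Lies flat at any yaw; about 0.1 kg. Goes onto the post only with the yaw of base (within 7 degrees).
Mind the look-alikes: they are no part of the job. Several things have the shape of the old_spacer; the one meant has the colours described above. What is shaped like the spacer_1 but turquoise is not meant.

How it is judged:
By the outcome, as a careful person would: the job done as asked, in the order asked, and still so for the second after the job is handed in, with the robot touching nothing.
Of spacer_0, spacer_1, spacer_2, spacer_3 only 2 to 4 are there at a start; the rules pass over those that are not, and their reading is None.
At some moment in a run one of spacer_0, spacer_1, spacer_2, spacer_3, clamp, straightedge may be knocked a few centimetres aside while the robot is not near it.
Once in a run the grip may slacken for a moment while it holds something.
It also fails if it takes over 210 s, if anything falls off the work surface, if the arm or the gripper's body presses on something with over 40 N, if the wrist force passes 120 N, or if a joint passes its speed limit or range.

## Working session

There is one attempt and no reset: what is moved stays moved. The work goes in short steps, Python scripts to look and compute and a shell command to move; the robot and the scene stay as the last step left them, time stands still between calls to the robot, and variables do not carry over. Pictures are saved under pics/ and viewed, at most 14 in all, crops included, and the job is handed in when it is done.

```bash
mkdir -p pics; cat > h.py <<'E'
from plant import r
import numpy as np, cv2
def snap(n,f):
    p=r.camera_params(n); im=r.capture(n); cv2.imwrite(f'pics/{f}.png',cv2.cvtColor(im,cv2.COLOR_RGB2BGR)); np.save(f'pics/{f}.npy',np.array([p],dtype=object),allow_pickle=True); return im,p
def load(f): return cv2.imread(f'pics/{f}.png'), np.load(f'pics/{f}.npy',allow_pickle=True)[0]
def px2w(p,uv,z):
    K=np.array([[p['fx'],0,p['cx']],[0,p['fy'],p['cy']],[0,0,1.]])
    u=cv2.undistortPoints(np.array(uv,float).reshape(-1,1,2),K,np.array(p['dist_coeffs'],float)).reshape(-1,2)
    R=np.array(p['R']);t=np.array(p['t']); C=-R.T@t
    d=np.c_[u,np.ones(len(u))]@R
    return C+d*((z-C[2])/d[:,2])[:,None]
def w2px(p,X):
    K=np.array([[p['fx'],0,p['cx']],[0,p['fy'],p['cy']],[0,0,1.]])
    return cv2.projectPoints(np.array(X,float).reshape(-1,3),cv2.Rodrigues(np.array(p['R'],float))[0],np.array(p['t'],float),K,np.array(p['dist_coeffs'],float))[0].reshape(-1,2)
E
python3 - <<'E'
from h import *
a=[snap(n,n+'0') for n in('scene','side','wrist')]
for im,p in a: print(-np.array(p['R']).T@p['t'],p['fx'])
s=r.get_state();print(s)
cv2.imwrite('pics/sc2.png',cv2.resize(cv2.imread('pics/scene0.png'),(800,600)))
cv2.imwrite('pics/sw.png',np.hstack([cv2.resize(cv2.imread(f'pics/{n}0.png'),(400,300)) for n in('side','wrist')]))
E
```

```text
[-0.02342709  0.83710709  0.95070269] 356.0520259559111
[ 0.04913488 -0.56238294  0.70533035] 402.3307174651738
[ 0.67600763 -0.06736127  0.38432137] 311.1979834859495
{'time_s': 0.15, 'joints': array([ 1.65067222e+01,  2.05820284e+01,  6.47567005e-01, -1.30363098e-02,
       -7.01356868e+01, -1.65050627e+01]), 'qd': array([ 0.05420559, -0.09581754,  0.19513794, -0.04487015, -0.06034613,
        0.09709604]), 'joint_torque': array([ 1.39394037e-04, -5.83274567e+01,  2.93289685e+01,  7.00122759e+00,
        8.75052094e-03, -9.76538854e-05]), 'tcp_pos': array([ 6.74870340e-01, -8.09413417e-06,  4.03955791e-01]), 'eef_rot': array([ 1.79929260e+02, -8.17900009e-03, -9.00027726e+01]), 'contact_force': array([ 0.20305741, -0.42289282, -0.11512483]), 'moment': array([-0.00112938, -0.01071492, -0.0725772 ]), 'gripper_force': 0.0, 'gripper_width': 0.0876510879224141}
```

View pics/sc2.png

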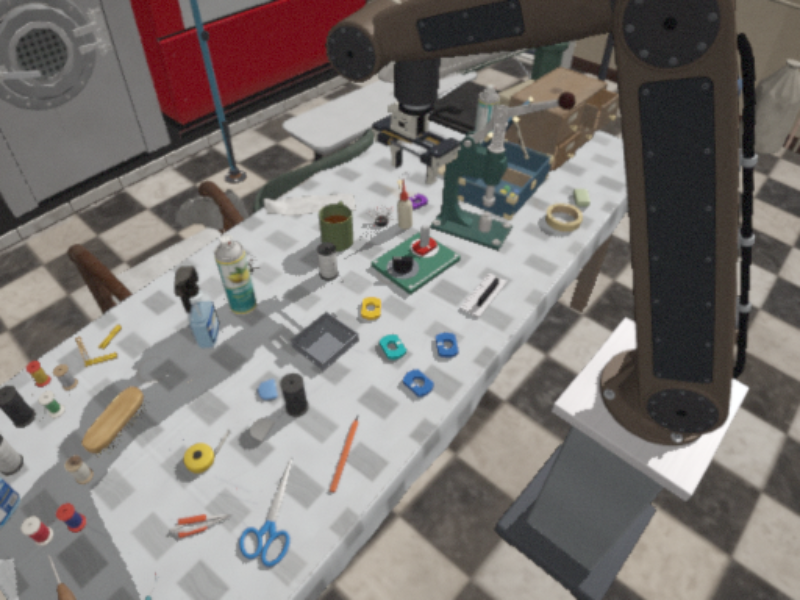

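View pics/sw.png

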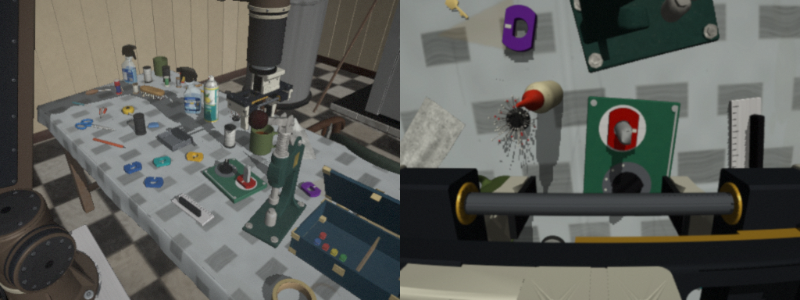

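```bash
python3 - <<'E'
from h import *
im,p=load('scene0')
c=im[140:265,170:335]; cv2.imwrite('pics/c1.png',cv2.resize(c,None,fx=4.8,fy=4.8,interpolation=cv2.INTER_CUBIC))
s=.64
names=dict(tray=(325,340,.026),blueA=(446,345,.012),blueB=(418,382,.012),turq=(393,346,.012),clamp=(371,308,.012),red=(425,245,.028),dial=(402,262,.048),str=(485,290,.02),spb=(294,395,.04),spw=(328,262,.04),chalk=(268,388,.01))
for k,v in names.items(): print(k,px2w(p,[v[0]*s,v[1]*s],v[2])[0].round(3))
E
```

```text
tray [0.593 0.374 0.026]
blueA [0.4   0.198 0.012]
blueB [0.381 0.313 0.012]
turq [0.482 0.278 0.012]
clamp [0.595 0.231 0.012]
red [ 0.635 -0.007  0.028]
dial [0.621 0.096 0.048]
str [0.433 0.012 0.02 ]
spb [0.525 0.517 0.04 ]
spw [0.758 0.211 0.04 ]
chalk [0.595 0.532 0.01 ]
```

View pics/c1.png

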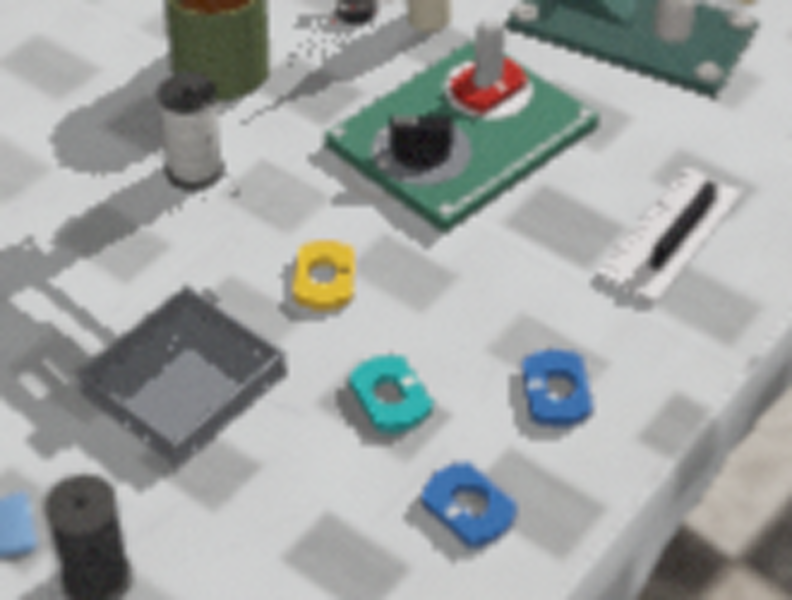

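Candidates in the 800x600 scene: blue collars at (446,345) and (418,382) are wanted. The turquoise one (393,346), the purple one (back right) and the pale blue chalk (268,388) are not. Red is on the post at (425,245) and the yellow clamp at (371,308). The crop confirms the colours. Next I move the wrist camera over the bed.

```bash
python3 -m pendant '[[[-0.04,0,0,0,0,0,1],[-0.07,0.03,0,0,0,0,1],[-0.07,0.03,0,0,0,0,1],[-0.07,0.03,0,0,0,0,1]]]'; python3 - <<'E'
from h import *
im,p=snap('wrist','w1'); im,_=load('w1')
print(r.get_state()['tcp_pos'])
cv2.imwrite('pics/w1v.png',cv2.resize(im,(800,600)))
E
```

```text
time_s: 0.55
tcp_pos: [0.6445, 0.0708, 0.4048]
eef_rot: [-180.0, 0.0, -89.9]
contact_force: [0.7, -0.0, -0.1]
gripper_width: 0.0875
gripper_force: 0.0
[0.64495046 0.07018404 0.4047781 ]
```

View pics/w1v.png

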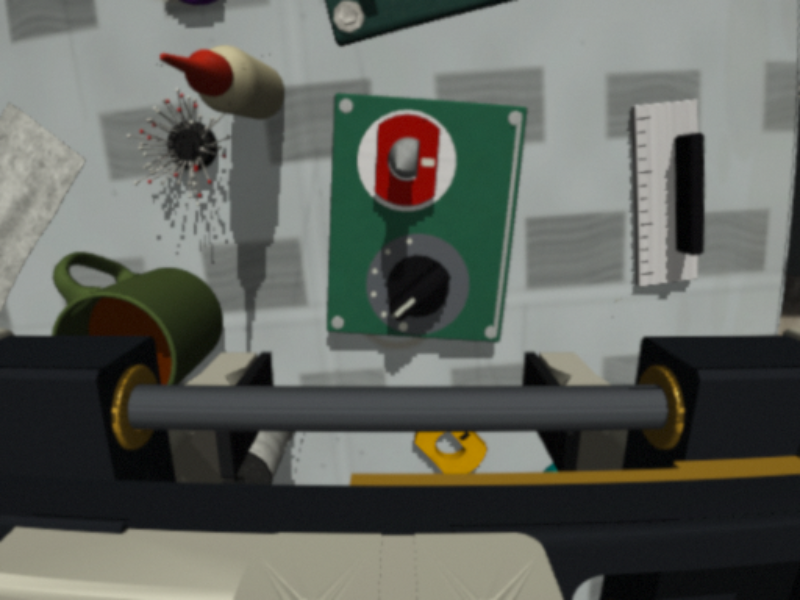

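```bash
python3 - <<'E'
from h import *
im,p=load('w1'); s=.64
f=lambda L,z: px2w(p,np.array(L)*s,z)[:,:2].round(4)
c=f([(335,94),(527,107),(498,340),(327,332)],.016);print('bed',c.tolist(),c.mean(0), [np.degrees(np.arctan2(*(c[i]-c[j])[[1,0]])).round(1) for i,j in((0,1),(3,2),(3,0),(2,1))], [np.linalg.norm(c[i]-c[j]).round(4) for i,j in((0,1),(3,2),(3,0),(2,1))])
print('post',f([(406,156)],.084),'redflats',f([(375,160),(439,163)],.028))
d=f([(408,240),(387,250),(375,270),(373,294),(384,314),(403,326)],.024);print('dots',d.tolist())
print('ptr',f([(414,299),(397,317)],.048).tolist())
print('str',f([(634,106),(641,286)],.008).tolist(),f([(698,98),(697,278)],.008).tolist(),'rib',f([(690,133),(690,254)],.032).tolist())
E
```

```text
bed [[0.6907, -0.0566], [0.5524, -0.0484], [0.5651, 0.1285], [0.7021, 0.1218]] [0.627575 0.036325] [np.float64(-3.4), np.float64(-2.8), np.float64(86.3), np.float64(85.9)] [np.float64(0.1385), np.float64(0.1372), np.float64(0.1788), np.float64(0.1774)]
post [[ 0.6408 -0.0102]] redflats [[ 0.6619 -0.0099]
 [ 0.6164 -0.0079]]
dots [[0.6381, 0.0475], [0.6537, 0.055], [0.6628, 0.0702], [0.6645, 0.0888], [0.6562, 0.1046], [0.6415, 0.1143]]
ptr [[0.634, 0.0867], [0.6462, 0.1001]]
str [[0.4689, -0.0525], [0.4484, 0.0855]] [[0.4187, -0.0604], [0.4011, 0.0786]] rib [[0.4366, -0.0321], [0.4252, 0.0554]]
```

```bash
python3 -m pendant '[[[0.04,0.003,0,0,0,3.6,1],[0.079,0.005,0.03,0,0,3.6,1],[0.079,0.005,0.08,0,0,3.6,1],[0.079,0.005,0.12,0,0,3.6,1],[0.079,0.005,0.12,0,0,3.6,1]]]';python3 -m pendant '[[[0,0,0.03,0,0,0,1],[0,0,0.06,0,0,0,1],[0,0,0.078,0,0,0,1],[0,0,0.086,0,0,0,1],[0,0,0.086,0,0,0,1]]]';python3 -m pendant '[[[0,0,0,0,0,0,-0.2],[0,0,0,0,0,0,-0.4],[0,0,0,0,0,0,-0.6],[0,0,0,0,0,0,-0.6],[0,0,0,0,0,0,-0.6]]]' 30
```

```text
time_s: 1.1
tcp_pos: [0.638, -0.0108, 0.2786]
eef_rot: [179.4, -0.1, -93.8]
contact_force: [-0.6, 0.4, -0.4]
gripper_width: 0.0877
gripper_force: 0.0
time_s: 1.6
tcp_pos: [0.6406, -0.0091, 0.1991]
eef_rot: [180.0, -0.0, -93.6]
contact_force: [0.4, -0.2, 0.4]
gripper_width: 0.0881
gripper_force: 0.0
time_s: 2.1
tcp_pos: [0.64, -0.009, 0.1991]
eef_rot: [-180.0, 0.0, -93.6]
contact_force: [-0.3, 0.3, -0.5]
gripper_width: 0.0533
gripper_force: 0.0
```

```bash
python3 -m pendant '[[[0,0,0,0,0,0,-0.6],[0,0,0,0,0,0,-0.6],[0,0,0,0,0,0,-0.6],[0,0,0,0,0,0,-0.6]]]' 30;python3 -m pendant '[[[0,0,-0.015,0,0,0,-0.6],[0,0,-0.03,0,0,0,-0.6],[0,0,-0.06,0,0,0,-0.6],[0,0,-0.1,0,0,0,-0.6],[0,0,-0.1,0,0,0,-0.6]]]'
```

```text
time_s: 2.5
tcp_pos: [0.6399, -0.009, 0.1988]
eef_rot: [180.0, -0.0, -93.6]
contact_force: [-2.6, -0.0, 3.1]
gripper_width: 0.0433
gripper_force: 30.0
time_s: 3.0
tcp_pos: [0.642, -0.0088, 0.3057]
eef_rot: [-179.4, 0.1, -93.5]
contact_force: [0.6, 0.5, -0.1]
gripper_width: 0.0433
gripper_force: 30.0
```

```bash
cat >> h.py <<'E'
def go(xy,yaw=None,tz=None):
    "shift in tool axes (tool down) to world xy; tz = fingertip height; yaw of tool (mod 180)"
    s=r.get_state(); y=np.radians(s['eef_rot'][2]); d=np.array(xy)-s['tcp_pos'][:2]
    X=d@[np.cos(y),np.sin(y)]; Y=d@[np.sin(y),-np.cos(y)]
    out=[round(X,4),round(Y,4)]
    out.append(round(s['tcp_pos'][2]-.178-tz,4) if tz is not None else None)
    if yaw is not None: out.append(round((s['eef_rot'][2]-yaw+90)%180-90,2))
    print('go',out,'from',s['tcp_pos'].round(4),s['eef_rot'].round(1),'j6',s['joints'][5].round(0))
E
python3 -m pendant '[[[-0.05,0.01,0,0,0,0,-0.6],[-0.1,0.02,0,0,0,0,-0.6],[-0.15,0.03,0,0,0,0,-0.6],[-0.2,0.04,0,0,0,0,-0.6],[-0.25,0.05,0,0,0,0,-0.6]]]' 45;python3 -m pendant '[[[-0.05,0.01,0,0,0,0,-0.6],[-0.09,0.02,0,0,0,0,-0.6],[-0.09,0.02,0,0,0,0,-0.6],[-0.09,0.02,0,0,0,0,-0.6]]]' 
python3 - <<'E'
from h import *
snap('wrist','w2'); im,_=load('w2')
cv2.imwrite('pics/w2v.png',cv2.resize(im,(800,600)))
go((.593,.374),-90,.03)
E
```

```text
time_s: 3.5
tcp_pos: [0.6059, 0.2406, 0.2995]
eef_rot: [-180.0, 0.0, -93.6]
contact_force: [1.2, -0.5, -0.9]
gripper_width: 0.0433
gripper_force: 45.0
time_s: 3.9
tcp_pos: [0.5916, 0.331, 0.2987]
eef_rot: [180.0, -0.0, -93.5]
contact_force: [0.5, 0.1, -1.4]
gripper_width: 0.0433
gripper_force: 45.0
go [np.float64(-0.0441), np.float64(0.0016), np.float64(0.0908), np.float64(-3.56)] from [0.5919 0.3298 0.2988] [180.   -0.  -93.6] j6 -49.0
```

View pics/w2v.png

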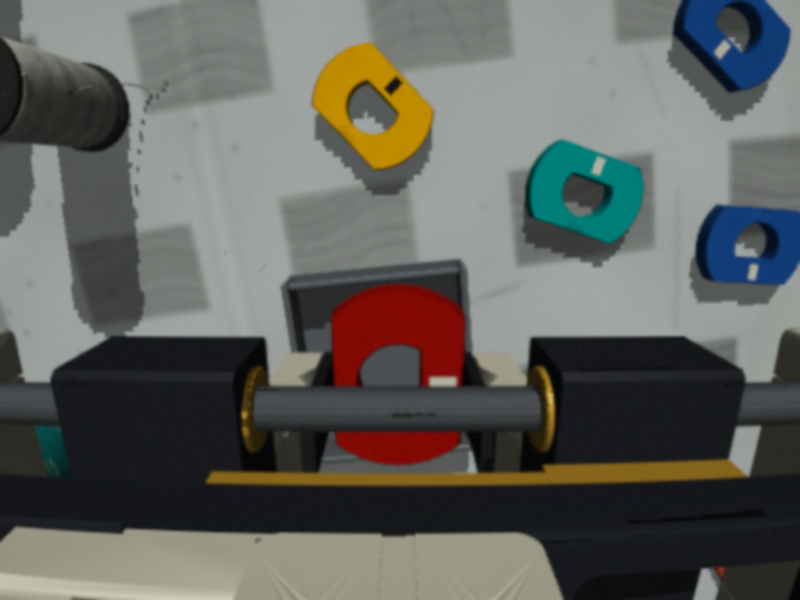

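```bash
python3 - <<'E'
from h import *
im,p=load('w2'); s=.64
f=lambda L,z: px2w(p,np.array(L)*s,z)[:,:2]
print('tray top edge',f([(286,278),(467,262),(330,470),(470,470)],.026).round(4).tolist())
# dash-side flat ends, other flat ends
for n,A,B in (('clamp',[(372,44),(434,112)],[(314,105),(377,168)]),('blueB',[(708,283),(785,284)],[(718,206),(800,209)]),('blueA',[(678,33),(734,90)],[(732,-14),(790,38)])):
    a=f(A,.012);b=f(B,.012);c=(a.mean(0)+b.mean(0))/2;d=b.mean(0)-a.mean(0)
    e=a[1]-a[0]; 
    print(n,c.round(4),'w',np.linalg.norm(d).round(4),'len',np.linalg.norm(e).round(4),'yaw',np.degrees(np.arctan2(d[1],d[0])).round(1),'edge',np.degrees(np.arctan2(e[1],e[0])).round(1))
E
```

```text
tray top edge [[0.6512, 0.311], [0.5548, 0.3083], [0.6393, 0.4287], [0.5558, 0.4338]]
clamp [0.5985 0.2265] w 0.042 len 0.0463 yaw 40.4 edge 130.2
blueB [0.3852 0.3107] w 0.0443 len 0.0503 yaw -94.1 edge 176.1
blueA [0.4052 0.1971] w 0.0409 len 0.0442 yaw -140.7 edge 138.6
```

```bash
python3 -m pendant '[[[-0.0355,-0.007,0.03,0,0,-5,-0.6],[-0.0355,-0.007,0.07,0,0,-5,-0.6],[-0.0355,-0.007,0.09,0,0,-5,-0.6],[-0.0355,-0.007,0.09,0,0,-5,-0.6],[-0.0355,-0.007,0.09,0,0,-5,-0.6]]]';python3 -m pendant '[[[0,0,0,0,0,0,0.2],[0,0,0,0,0,0,0.5],[0,0,0,0,0,0,0.5],[0,0,0,0,0,0,1],[0,0,0,0,0,0,1]]]';python3 -m pendant '[[[0,0,-0.05,0,0,0,1],[0.03,0,-0.1,0,0,0,1],[0.06,0,-0.12,0,0,0,1],[0.06,0,-0.12,0,0,0,1]]]'
python3 - <<'E'
from h import *
snap('side','s2'); im,_=load('s2')
snap('scene','sc3'); im2,_=load('sc3')
cv2.imwrite('pics/s2v.png',np.hstack([cv2.resize(im[120:300,150:390],(400,300)),cv2.resize(im2[140:290,170:370],(400,300))]))
go((.405,.197),None,.1)
E
```

```text
time_s: 4.45
tcp_pos: [0.6021, 0.3638, 0.2093]
eef_rot: [-180.0, -0.0, -88.7]
contact_force: [0.2, -0.6, -1.2]
gripper_width: 0.0434
gripper_force: 45.0
time_s: 4.95
tcp_pos: [0.6014, 0.3649, 0.2092]
eef_rot: [-180.0, 0.0, -88.6]
contact_force: [-0.3, 0.0, -0.0]
gripper_width: 0.0765
gripper_force: 0.0
time_s: 5.35
tcp_pos: [0.6037, 0.3025, 0.3345]
eef_rot: [-179.6, 0.2, -88.7]
contact_force: [-0.2, 1.0, 0.4]
gripper_width: 0.0874
gripper_force: 0.0
go [np.float64(0.1025), np.float64(0.2003), np.float64(0.052)] from [0.6029 0.3041 0.33  ] [-1.799e+02  1.000e-01 -8.870e+01] j6 -42.0
```

View pics/s2v.png

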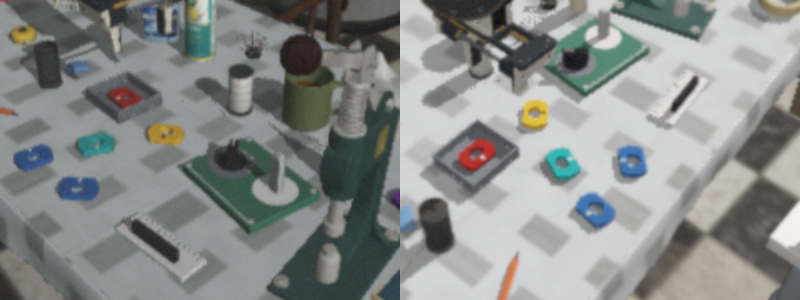

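```bash
python3 -m pendant '[[[0.02,0.04,0.01,0,0,-8,0.5],[0.04,0.08,0.02,0,0,-16,0.5],[0.06,0.12,0.03,0,0,-24,0.5],[0.08,0.16,0.04,0,0,-32,0.5],[0.1,0.2,0.05,0,0,-38,0.5]]]'; python3 -m pendant '[[[0,0,0,0,0,0,0.5],[0,0,0,0,0,0,0.5]]]'; python3 - <<'E'
from h import *
snap('wrist','w3'); im,_=load('w3')
cv2.imwrite('pics/w3v.png',cv2.resize(im,(800,600)))
go((.405,.197),-50.7,.05)
E
```

```text
time_s: 5.95
tcp_pos: [0.4036, 0.1993, 0.2771]
eef_rot: [179.9, -0.0, -50.3]
contact_force: [-0.3, 1.8, 0.5]
gripper_width: 0.0661
gripper_force: 0.0
time_s: 6.15
tcp_pos: [0.4044, 0.1999, 0.2781]
eef_rot: [179.9, -0.0, -50.5]
contact_force: [0.6, -0.7, 0.5]
gripper_width: 0.066
gripper_force: 0.0
go [np.float64(0.0026), np.float64(0.0026), np.float64(0.0505), np.float64(0.15)] from [0.4053 0.2007 0.2785] [180.   -0.  -50.6] j6 -12.0
```

View pics/w3v.png

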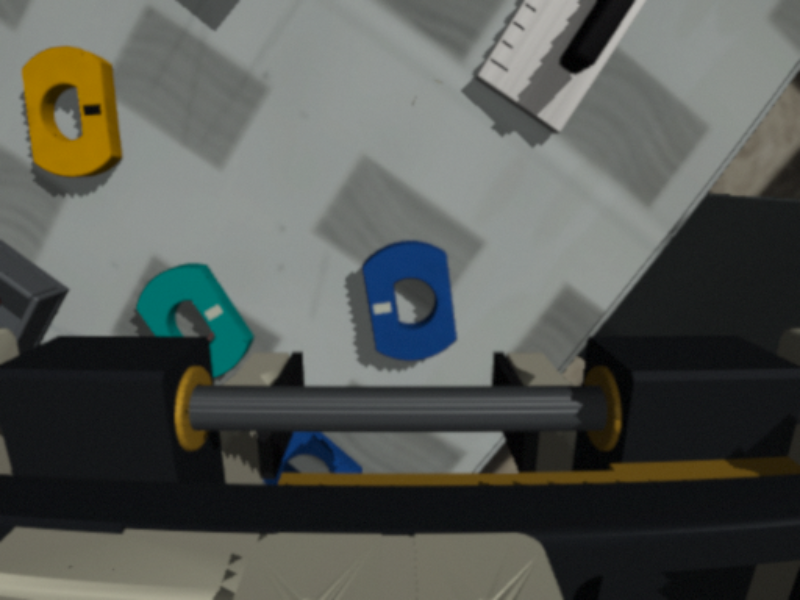

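```bash
cat >> h.py <<'E'
def collar(p,A,B,z=.012,ends=None):
    "A: two px (800 scale) on dash-side flat, B: on other flat -> centre, yaw; ends: two px at rounded end apexes"
    f=lambda L: px2w(p,np.array(L)*.64,z)[:,:2]
    a=f(A);b=f(B);e=(a[1]-a[0])/np.linalg.norm(a[1]-a[0])+(b[1]-b[0])/np.linalg.norm(b[1]-b[0]);e/=np.linalg.norm(e)
    n=np.array([e[1],-e[0]]); d=b.mean(0)-a.mean(0); n=n*np.sign(n@d)
    c=(a.mean(0)+b.mean(0))/2
    if ends: c=c+e*(e@(f(ends).mean(0)-c))
    yaw=np.degrees(np.arctan2(n[1],n[0])); print('collar',c.round(4),'width',round(float(d@n),4),'yaw',yaw.round(1),'tool yaw',((yaw-90+180)%360-180).round(1), 'len',np.linalg.norm(np.diff(f(ends),axis=0)).round(4) if ends else '')
    return c,yaw
E
python3 - <<'E'
from h import *
im,p=load('w3')
c,y=collar(p,[(363,268),(376,354)],[(446,250),(456,335)],ends=[(405,240),(412,361)])
print(px2w(p,np.array([(415,301)])*.64,.012))
go(c,y-90,.05)
collar(p,[(112,60),(121,155)],[(22,72),(33,167)],ends=[(66,45),(72,178)])
f=lambda L,z: px2w(p,np.array(L)*.64,z)[:,:2].round(4).tolist()
print(f([(477,75),(560,130),(540,0)],.008))
E
```

```text
collar [0.4033 0.1918] width 0.0436 yaw -132.8 tool yaw 137.2 len 0.0655
[[0.40180781 0.18969104 0.012     ]]
go [np.float64(0.0056), np.float64(0.0072), np.float64(0.0505), np.float64(-7.76)] from [0.4053 0.2007 0.2785] [180.   -0.  -50.6] j6 -12.0
collar [0.597  0.2241] width 0.0493 yaw 39.5 tool yaw -50.5 len 0.0646
[[0.4501, 0.0848], [0.4015, 0.0774], [0.4496, 0.0392]]
```

```bash
python3 -m pendant '[[[0.006,0.007,0.01,0,0,-7.8,0.5],[0.006,0.007,0.05,0,0,-7.8,0.5],[0.006,0.007,0.085,0,0,-7.8,0.5],[0.006,0.007,0.0955,0,0,-7.8,0.5],[0.006,0.007,0.0955,0,0,-7.8,0.5]]]';python3 -m pendant '[[[0,0,0,0,0,0,0],[0,0,0,0,0,0,-0.6],[0,0,0,0,0,0,-0.6],[0,0,0,0,0,0,-0.6],[0,0,0,0,0,0,-0.6]]]' 40;python3 -m pendant '[[[0,0,0,0,0,0,-0.6],[0,0,0,0,0,0,-0.6],[0,0,-0.05,0,0,0,-0.6],[0,0,-0.1,0,0,0,-0.6],[0,0,-0.11,0,0,0,-0.6]]]'; python3 - <<'E'
from h import *
snap('wrist','w4'); 
a=load('w2')[0];b=load('w4')[0]
cv2.imwrite('pics/w4v.png',np.hstack([cv2.resize(i[160:320,170:340],None,fx=2.35,fy=2.35) for i in(a,b)]))
go((.640,-.009),86.4,.12)
E
```

```text
time_s: 6.7
tcp_pos: [0.404, 0.1911, 0.1817]
eef_rot: [179.8, -0.0, -42.8]
contact_force: [-0.7, -0.4, -0.2]
gripper_width: 0.0658
gripper_force: 0.0
time_s: 7.2
tcp_pos: [0.404, 0.1912, 0.1842]
eef_rot: [-179.9, -0.0, -42.8]
contact_force: [-2.0, -0.0, 9.0]
gripper_width: 0.0433
gripper_force: 40.0
time_s: 7.7
tcp_pos: [0.4049, 0.1919, 0.2986]
eef_rot: [-179.5, -0.0, -42.7]
contact_force: [0.9, 1.4, -1.5]
gripper_width: 0.043
gripper_force: 40.0
go [np.float64(0.3091), np.float64(-0.0125), np.float64(-0.0), np.float64(50.84)] from [0.4046 0.1917 0.298 ] [-179.5   -0.   -42.8] j6 -4.0
```

View pics/w4v.png

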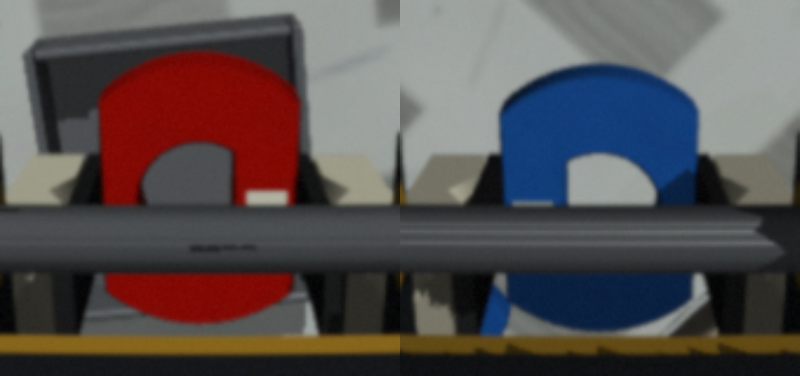

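```bash
cat >> h.py <<'E'
def inhand(f,tcp,yaw,px):
    "px in 2.35x crop coords of (170,160) origin; returns tool-frame offsets of points on held collar's top"
    p=load(f)[1]; w=px2w(p,np.array(px)/2.35+[170,160],tcp[2]-.171)[:,:2]-tcp[:2]; y=np.radians(yaw)
    t=np.c_[w@[np.cos(y),np.sin(y)],w@[np.sin(y),-np.cos(y)]]; return (t*1e3).round(1)
E
python3 - <<'E'
from h import *
# order: top apex,bottom apex,left flat,right flat
a=inhand('w2',np.array([.5919,.3298,.2988]),-93.6,[(200,52),(200,323),(101,120),(299,120)])
b=inhand('w4',np.array([.4046,.1917,.2980]),-42.8,[(200,65),(200,331),(101,120),(298,120)])
print(a.tolist(),b.tolist())
E
```

```text
[[33.5, -0.6], [-31.9, -0.5], [18.4, -22.1], [18.4, 20.9]] [[32.8, -2.4], [-32.2, -2.3], [20.4, -24.0], [20.6, 19.0]]
```

```bash
python3 -m pendant '[[[0.05,-0.002,0,0,0,-8,-0.6],[0.1,-0.004,0,0,0,-16,-0.6],[0.15,-0.006,0,0,0,-24,-0.6],[0.2,-0.008,0,0,0,-32,-0.6],[0.25,-0.01,0,0,0,-40,-0.6]]]' 45;python3 -m pendant '[[[0,0,0,0,0,-8,-0.6],[0,0,0,0,0,-16,-0.6],[0,0,0,0,0,-24,-0.6],[0,0,0,0,0,-32,-0.6],[0,0,0,0,0,-40,-0.6]]]';python3 -m pendant '[[[0,0,0,0,0,-8,-0.6],[0,0,0,0,0,-16,-0.6],[0,0,0,0,0,-24,-0.6],[0,0,0,0,0,-32,-0.6],[0,0,0,0,0,-40,-0.6]]]';python3 -m pendant '[[[0,0,0,0,0,-5,-0.6],[0,0,0,0,0,-9.2,-0.6],[0,0,0,0,0,-9.2,-0.6],[0,0,0,0,0,-9.2,-0.6]]]'
python3 - <<'E'
from h import *
go((.6403,-.0081),86.4,.12)
E
```

```text
time_s: 8.25
tcp_pos: [0.5697, 0.0489, 0.2927]
eef_rot: [-180.0, 0.0, -5.5]
contact_force: [1.5, 1.6, 0.2]
gripper_width: 0.0431
gripper_force: 45.0
time_s: 8.75
tcp_pos: [0.5686, 0.05, 0.2924]
eef_rot: [-180.0, 0.1, 34.4]
contact_force: [0.1, 0.5, -0.8]
gripper_width: 0.0429
gripper_force: 45.0
time_s: 9.25
tcp_pos: [0.5685, 0.0502, 0.2925]
eef_rot: [-179.9, 0.0, 74.4]
contact_force: [-0.1, -0.2, -1.0]
gripper_width: 0.0431
gripper_force: 45.0
time_s: 9.65
tcp_pos: [0.5687, 0.0502, 0.2928]
eef_rot: [-180.0, 0.0, 83.2]
contact_force: [-0.1, 0.0, -1.4]
gripper_width: 0.043
gripper_force: 45.0
go [np.float64(-0.0494), np.float64(0.078), np.float64(-0.0052), np.float64(-3.2)] from [0.5687 0.0502 0.2928] [-180.     0.    83.2] j6 149.0
```

```bash
python3 -m pendant '[[[-0.02,0.035,0,0,0,-3.2,-0.6],[-0.0495,0.078,0,0,0,-3.2,-0.6],[-0.0495,0.078,0,0,0,-3.2,-0.6],[-0.0495,0.078,0.01,0,0,-3.2,-0.6],[-0.0495,0.078,0.01,0,0,-3.2,-0.6]]]'; python3 -m pendant '[[[0,0,0,0,0,0,-0.6],[0,0,0,0,0,0,-0.6]]]'
python3 - <<'E'
from h import *
snap('wrist','w5'); im,_=load('w5')
cv2.imwrite('pics/w5v.png',cv2.resize(im[160:320,170:340],None,fx=4,fy=3.7))
go((.6403,-.0081),86.4,.021)
E
```

```text
time_s: 10.15
tcp_pos: [0.6395, -0.008, 0.281]
eef_rot: [-179.8, 0.0, 86.4]
contact_force: [-0.2, 0.5, -0.8]
gripper_width: 0.0429
gripper_force: 45.0
time_s: 10.35
tcp_pos: [0.6402, -0.0072, 0.2835]
eef_rot: [180.0, -0.0, 86.6]
contact_force: [0.1, 0.6, -1.1]
gripper_width: 0.043
gripper_force: 45.0
go [np.float64(-0.0008), np.float64(-0.0), np.float64(0.0847), np.float64(0.18)] from [ 0.6404 -0.0073  0.2837] [180.   -0.   86.6] j6 160.0
```

View pics/w5v.png

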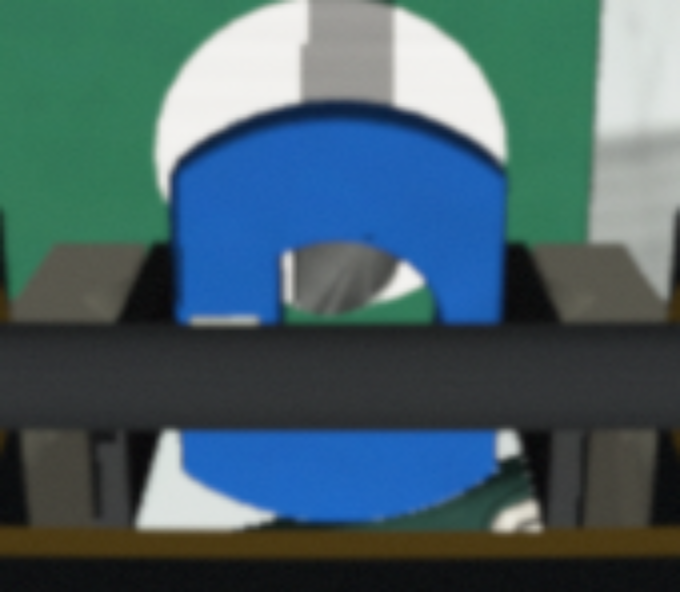

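```bash
python3 -m pendant '[[[-0.0008,-0.0007,0.008,0,0,0,-0.6],[-0.0008,-0.0007,0.016,0,0,0,-0.6],[-0.0008,-0.0007,0.022,0,0,0,-0.6],[-0.0008,-0.0007,0.028,0,0,0,-0.6],[-0.0008,-0.0007,0.028,0,0,0,-0.6]]]'
```

```text
time_s: 10.9
tcp_pos: [0.6396, -0.0088, 0.2538]
eef_rot: [-179.9, 0.0, 86.5]
contact_force: [-0.6, 0.3, -1.7]
gripper_width: 0.0433
gripper_force: 45.0
```

```bash
python3 -m pendant '[[[0,0,0.012,0,0,0,-0.6],[0,0,0.024,0,0,0,-0.6],[0,0,0.036,0,0,0,-0.6],[0,0,0.046,0,0,0,-0.6],[0,0,0.05,0,0,0,-0.6]]]'; python3 -m pendant '[[[0,0,0.002,0,0,0,-0.6],[0,0,0.004,0,0,0,-0.6],[0,0,0.004,0,0,0,-0.6]]]'
```

```text
time_s: 11.4
tcp_pos: [0.6397, -0.0088, 0.2036]
eef_rot: [-179.9, 0.0, 86.5]
contact_force: [-0.6, 0.7, -1.7]
gripper_width: 0.0436
gripper_force: 45.0
time_s: 11.7
tcp_pos: [0.64, -0.0087, 0.2013]
eef_rot: [180.0, -0.0, 86.5]
contact_force: [-0.8, -0.1, -2.0]
gripper_width: 0.043
gripper_force: 45.0
```

```bash
python3 -m pendant '[[[0,0,0.0015,0,0,0,-0.6],[0,0,0.0015,0,0,0,-0.2],[0,0,0.0015,0,0,0,0.5],[0,0,0.0015,0,0,0,0.5],[0,0,0.0015,0,0,0,0.5]]]'; python3 -m pendant '[[[0,0,-0.03,0,0,0,0.5],[0,0,-0.08,0,0,0,0.5],[0,0,-0.12,0,0,0,0.5],[0,0,-0.12,0,0,8,0.5],[0,0,-0.12,0,0,16,0.5]]]'
python3 - <<'E'
from h import *
snap('wrist','w6')
go((.385,.311),-4.1,.1)
E
```

```text
time_s: 12.2
tcp_pos: [0.6401, -0.0087, 0.1999]
eef_rot: [180.0, -0.0, 86.5]
contact_force: [0.3, 0.7, -0.5]
gripper_width: 0.0616
gripper_force: 0.0
time_s: 12.7
tcp_pos: [0.6403, -0.0086, 0.3219]
eef_rot: [179.8, -0.1, 70.2]
contact_force: [-1.1, -1.4, -0.6]
gripper_width: 0.0654
gripper_force: 0.0
go [np.float64(0.2114), np.float64(-0.3501), np.float64(0.0428), np.float64(73.81)] from [ 0.64   -0.0087  0.3208] [ 1.799e+02 -1.000e-01  6.970e+01] j6 143.0
```

```bash
python3 -m pendant '[[[0.025,-0.042,0,0,0,8,0.5],[0.05,-0.084,0,0,0,16,0.5],[0.075,-0.126,0,0,0,24,0.5],[0.1,-0.168,0,0,0,32,0.5],[0.125,-0.21,0,0,0,38,0.5]]]'; python3 - <<'E'
from h import *
go((.385,.311),-4.1,.1)
E
```

```text
time_s: 13.25
tcp_pos: [0.4861, 0.1759, 0.3197]
eef_rot: [180.0, -0.0, 32.4]
contact_force: [0.3, 0.1, 0.6]
gripper_width: 0.0659
gripper_force: 0.0
go [np.float64(-0.0129), np.float64(-0.1682), np.float64(0.0417), np.float64(36.51)] from [0.4861 0.1759 0.3197] [180.   -0.   32.4] j6 81.0
```

```bash
python3 -m pendant '[[[-0.003,-0.04,0.01,0,0,8,0.5],[-0.006,-0.08,0.02,0,0,16,0.5],[-0.01,-0.12,0.03,0,0,24,0.5],[-0.013,-0.168,0.04,0,0,32,0.5],[-0.013,-0.168,0.04,0,0,36.5,0.5]]]'; python3 -m pendant '[[[0,0,0,0,0,0,0.5],[0,0,0,0,0,0,0.5],[0,0,0,0,0,0,0.5]]]'; python3 - <<'E'
from h import *
snap('wrist','w7'); im,_=load('w7'); b,_=load('w6')
cv2.imwrite('pics/w7v.png',np.hstack([cv2.resize(im[80:300,140:360],(560,560)),cv2.resize(b[110:300,200:310],(240,414)) if 0 else np.zeros((560,1,3),np.uint8)]))
cv2.imwrite('pics/w7v.png',np.vstack([cv2.resize(im[120:300,140:390],(500,360)),cv2.resize(b[120:240,140:390],(500,240))]))
go((.385,.311),-4.1,.005)
E
```

```text
time_s: 13.75
tcp_pos: [0.3837, 0.3121, 0.2789]
eef_rot: [180.0, 0.0, -3.9]
contact_force: [0.3, -0.4, 0.2]
gripper_width: 0.0657
gripper_force: 0.0
time_s: 14.05
tcp_pos: [0.3862, 0.3089, 0.2799]
eef_rot: [-180.0, -0.0, -3.8]
contact_force: [-0.0, 1.1, 0.2]
gripper_width: 0.0659
gripper_force: 0.0
go [np.float64(-0.0015), np.float64(-0.0021), np.float64(0.0969), np.float64(0.23)] from [0.3863 0.3088 0.2799] [-180.    -0.    -3.9] j6 25.0
```

View pics/w7v.png

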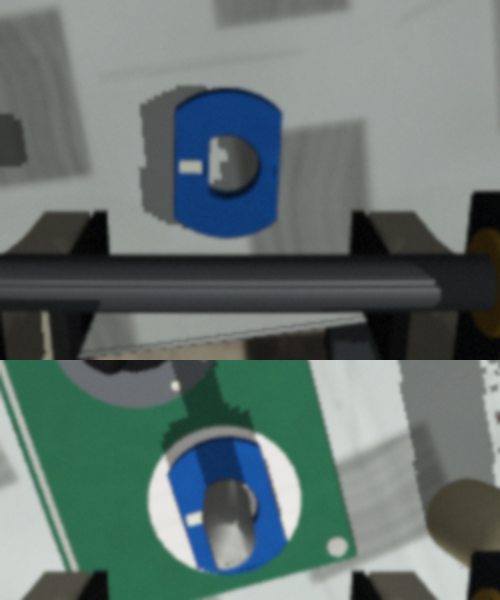

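```bash
python3 - <<'E'
from h import *
im,p=load('w7'); q=lambda L:[((x/2+140)/.64,(y/2+120)/.64) for x,y in L]
c,y=collar(p,q([(176,108),(175,218)]),q([(282,110),(277,222)]),ends=q([(228,89),(226,237)]))
go(c,y-90,.005)
E
```

```text
collar [0.384  0.3097] width 0.0432 yaw -95.4 tool yaw 174.6 len 0.0639
go [np.float64(-0.0024), np.float64(-0.0007), np.float64(0.0969), np.float64(1.5)] from [0.3863 0.3088 0.2799] [-180.    -0.    -3.9] j6 25.0
```

```bash
python3 -m pendant '[[[-0.0024,-0.0007,0.03,0,0,1.5,0.5],[-0.0024,-0.0007,0.07,0,0,1.5,0.5],[-0.0024,-0.0007,0.09,0,0,1.5,0.5],[-0.0024,-0.0007,0.0965,0,0,1.5,0.5],[-0.0024,-0.0007,0.0965,0,0,1.5,0.5]]]';python3 -m pendant '[[[0,0,0,0,0,0,0],[0,0,0,0,0,0,-0.6],[0,0,0,0,0,0,-0.6],[0,0,0,0,0,0,-0.6],[0,0,0,0,0,0,-0.6]]]' 45;python3 -m pendant '[[[0,0,0,0,0,0,-0.6],[0,0,0,0,0,0,-0.6],[0,0,-0.05,0,0,0,-0.6],[0,0,-0.1,0,0,0,-0.6],[0,0,-0.11,0,0,0,-0.6]]]'; python3 - <<'E'
from h import *
snap('wrist','w8'); snap('side','s8')
go((.6396,-.0082),86.4,.11)
# in-hand columns: blue rows extent near the image centre column
for f in('w4','w5','w8'):
    im=load(f)[0].astype(int); b=(im[:,:,0]-im[:,:,2]>50)
    col=b[150:320,250:262]; rows=np.where(col.mean(1)>.5)[0]+150
    row=np.where(b[205:212].mean(0)>.5)[0]
    print(f,rows.min(),rows.max(),[x for x in rows[1:][np.diff(rows)>1]],row.min(),row.max())
E
```

```text
time_s: 14.6
tcp_pos: [0.3838, 0.3099, 0.1828]
eef_rot: [179.9, 0.0, -5.4]
contact_force: [-0.5, 1.0, -0.3]
gripper_width: 0.0655
gripper_force: 0.0
time_s: 15.1
tcp_pos: [0.3836, 0.3107, 0.1842]
eef_rot: [-179.9, -0.0, -5.4]
contact_force: [-0.4, -1.3, 7.2]
gripper_width: 0.0437
gripper_force: 45.0
time_s: 15.6
tcp_pos: [0.3843, 0.3118, 0.2987]
eef_rot: [-179.6, -0.3, -5.4]
contact_force: [0.1, 1.4, -1.2]
gripper_width: 0.0432
gripper_force: 45.0
go [np.float64(0.285), np.float64(0.2935), np.float64(0.0076), np.float64(88.18)] from [0.3836 0.3109 0.2956] [-1.797e+02 -1.000e-01 -5.400e+00] j6 23.0
w4 188 298 [np.int64(278)] 113 296
w5 190 301 [np.int64(276)] 213 296
w8 192 298 [np.int64(278)] 214 296
```

```bash
python3 -m pendant '[[[0.034,0.035,0,0,0,-8,-0.6],[0.068,0.07,0,0,0,-16,-0.6],[0.1,0.103,0,0,0,-24,-0.6],[0.135,0.139,0,0,0,-32,-0.6],[0.17,0.175,0,0,0,-40,-0.6]]]';python3 -m pendant '[[[0,0,0,0,0,-8,-0.6],[0,0,0,0,0,-16,-0.6],[0,0,0,0,0,-24,-0.6],[0,0,0,0,0,-32,-0.6],[0,0,0,0,0,-40,-0.6]]]'
python3 - <<'E'
from h import *
go((.6397,-.0085),86.4,.106)
E
```

```text
time_s: 16.2
tcp_pos: [0.5203, 0.1391, 0.2915]
eef_rot: [-180.0, 0.1, 32.0]
contact_force: [0.5, 1.1, -1.4]
gripper_width: 0.0433
gripper_force: 45.0
time_s: 16.7
tcp_pos: [0.5195, 0.1404, 0.2912]
eef_rot: [-179.9, 0.1, 72.0]
contact_force: [-0.4, 0.3, -0.3]
gripper_width: 0.0434
gripper_force: 45.0
go [np.float64(-0.1044), np.float64(0.1604), np.float64(0.0072), np.float64(-14.4)] from [0.5195 0.1404 0.2912] [-1.799e+02  1.000e-01  7.200e+01] j6 126.0
```

```bash
python3 -m pendant '[[[-0.025,0.04,0,0,0,-7,-0.6],[-0.05,0.08,0,0,0,-14.4,-0.6],[-0.075,0.12,0,0,0,-14.4,-0.6],[-0.1044,0.1604,0.004,0,0,-14.4,-0.6],[-0.1044,0.1604,0.004,0,0,-14.4,-0.6]]]'; python3 -m pendant '[[[0,0,0,0,0,0,-0.6],[0,0,0,0,0,0,-0.6]]]'
python3 - <<'E'
from h import *
snap('wrist','w9'); a,_=load('w5');b,_=load('w9')
cv2.imwrite('pics/w9v.png',np.hstack([cv2.resize(i[160:320,170:340],(400,377)) for i in(a,b)]))
go((.6397,-.0085),86.4,.033)
E
```

```text
time_s: 17.2
tcp_pos: [0.6412, -0.0131, 0.2857]
eef_rot: [-179.8, 0.1, 85.8]
contact_force: [-2.1, 0.6, -1.1]
gripper_width: 0.0433
gripper_force: 45.0
time_s: 17.4
tcp_pos: [0.6389, -0.0084, 0.2878]
eef_rot: [-179.9, 0.0, 86.1]
contact_force: [1.2, -0.6, -0.6]
gripper_width: 0.0431
gripper_force: 45.0
go [np.float64(-0.0004), np.float64(0.0009), np.float64(0.0774), np.float64(-0.25)] from [ 0.6389 -0.008   0.2884] [-179.9    0.    86.1] j6 159.0
```

View pics/w9v.png

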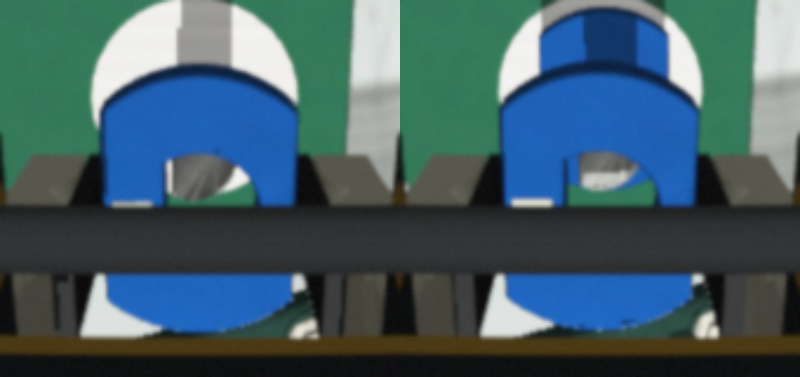

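```bash
python3 -m pendant '[[[-0.0004,0.0009,0.01,0,0,0,-0.6],[-0.0004,0.0009,0.02,0,0,0,-0.6],[-0.0004,0.0009,0.028,0,0,0,-0.6],[-0.0004,0.0009,0.035,0,0,0,-0.6],[-0.0004,0.0009,0.035,0,0,0,-0.6]]]'; python3 -m pendant '[[[0,0,0.01,0,0,0,-0.6],[0,0,0.02,0,0,0,-0.6],[0,0,0.03,0,0,0,-0.6],[0,0,0.036,0,0,0,-0.6],[0,0,0.04,0,0,0,-0.6]]]'; python3 -m pendant '[[[0,0,0,0,0,0,-0.6],[0,0,0,0,0,0,-0.6]]]'
```

```text
time_s: 17.95
tcp_pos: [0.6399, -0.009, 0.2528]
eef_rot: [-179.9, 0.0, 86.1]
contact_force: [0.1, -0.8, -0.7]
gripper_width: 0.0427
gripper_force: 45.0
time_s: 18.45
tcp_pos: [0.6403, -0.0092, 0.2133]
eef_rot: [-179.9, 0.0, 86.1]
contact_force: [-3.1, 0.3, 0.9]
gripper_width: 0.0428
gripper_force: 45.0
time_s: 18.65
tcp_pos: [0.6402, -0.0092, 0.214]
eef_rot: [-180.0, 0.0, 86.1]
contact_force: [-2.3, -0.3, -2.8]
gripper_width: 0.043
gripper_force: 45.0
```

```bash
python3 -m pendant '[[[0,0,0.0015,0,0,0,-0.6],[0,0,0.0015,0,0,0,-0.2],[0,0,0.0015,0,0,0,0.5],[0,0,0.0015,0,0,0,0.5],[0,0,0.0015,0,0,0,0.5]]]'; python3 -m pendant '[[[0,0,-0.03,0,0,0,0.5],[0,0,-0.08,0,0,0,0.5],[0,0,-0.11,0,0,4,0.5],[0,0,-0.11,0,0,12,0.5],[0,0,-0.11,0,0,20,0.5]]]'
python3 -m pendant '[[[0,0,0,0,0,8,0.5],[0,0,0,0,0,16,0.5],[0,0,0,0,0,24,0.5],[0,0,0,0,0,32,0.5],[0,0,0,0,0,40,0.5]]]'
python3 -m pendant '[[[0,0,0,0,0,8,0.5],[0,0,0,0,0,16,0.5],[0,0,0,0,0,24,0.5],[0,0,0,0,0,32,0.5],[0,0,0,0,0,40,0.5]]]'
python3 - <<'E'
from h import *
snap('wrist','w10')
go((.597,.2245),-50,.1)
E
```

```text
time_s: 19.15
tcp_pos: [0.6412, -0.009, 0.2134]
eef_rot: [179.9, -0.0, 86.1]
contact_force: [0.3, -0.9, -0.2]
gripper_width: 0.0613
gripper_force: 0.0
time_s: 19.65
tcp_pos: [0.641, -0.009, 0.325]
eef_rot: [179.8, -0.2, 65.8]
contact_force: [-0.4, -0.8, -0.4]
gripper_width: 0.0657
gripper_force: 0.0
time_s: 20.15
tcp_pos: [0.6408, -0.0091, 0.3232]
eef_rot: [180.0, -0.1, 25.8]
contact_force: [0.0, 0.1, -0.3]
gripper_width: 0.0654
gripper_force: 0.0
time_s: 20.65
tcp_pos: [0.6408, -0.0091, 0.3232]
eef_rot: [-180.0, -0.1, -14.2]
contact_force: [-0.5, 0.0, -0.5]
gripper_width: 0.0658
gripper_force: 0.0
go [np.float64(-0.1016), np.float64(-0.2148), np.float64(0.0452), np.float64(35.29)] from [ 0.6408 -0.0091  0.3232] [-1.80e+02 -1.00e-01 -1.47e+01] j6 59.0
```

```bash
python3 -m pendant '[[[-0.02,-0.043,0.01,0,0,8,0.5],[-0.04,-0.086,0.02,0,0,16,0.5],[-0.06,-0.129,0.03,0,0,24,0.5],[-0.08,-0.172,0.04,0,0,32,0.5],[-0.1016,-0.2148,0.045,0,0,35.3,0.5]]]'; python3 -m pendant '[[[0,0,0,0,0,0,0.5],[0,0,0,0,0,0,0.5],[0,0,0,0,0,0,0.5]]]'; python3 - <<'E'
from h import *
snap('wrist','w11'); im,_=load('w11'); b,_=load('w10')
cv2.imwrite('pics/w11v.png',np.hstack([cv2.resize(im[120:300,140:390],(500,360)),cv2.resize(b[60:240,150:300],(300,360))]))
go((.597,.2245),-50,.005)
E
```

```text
time_s: 21.2
tcp_pos: [0.5929, 0.2255, 0.2773]
eef_rot: [-180.0, -0.0, -49.3]
contact_force: [0.9, -0.1, 0.5]
gripper_width: 0.0659
gripper_force: 0.0
time_s: 21.5
tcp_pos: [0.5936, 0.2233, 0.278]
eef_rot: [-180.0, -0.0, -49.1]
contact_force: [0.8, -1.1, -0.8]
gripper_width: 0.0656
gripper_force: 0.0
go [np.float64(0.0009), np.float64(-0.0035), np.float64(0.0951), np.float64(0.83)] from [0.5937 0.2229 0.2781] [-180.    -0.   -49.2] j6 3.0
```

View pics/w11v.png

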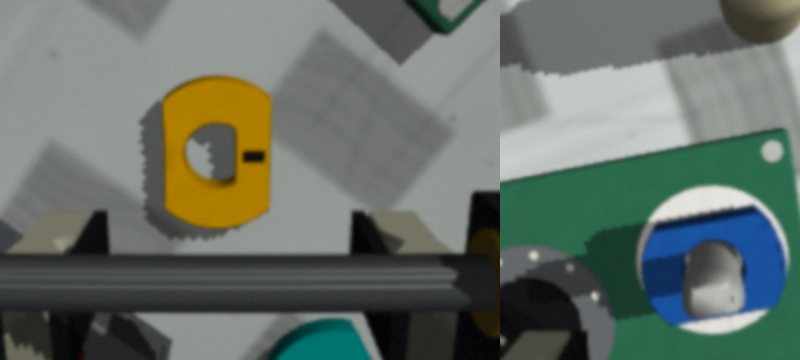

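```bash
python3 - <<'E'
from h import *
im,p=load('w11'); q=lambda L:[((x/2+140)/.64,(y/2+120)/.64) for x,y in L]
c,y=collar(p,q([(271,98),(271,210)]),q([(163,98),(165,210)]),ends=q([(216,76),(218,229)]))
go(c,y-90,.0055)
E
```

```text
collar [0.5994 0.2254] width 0.0439 yaw 41.1 tool yaw -48.9 len 0.065
go [np.float64(0.0018), np.float64(-0.0059), np.float64(0.0946), np.float64(-0.25)] from [0.5937 0.2229 0.2781] [-180.    -0.   -49.2] j6 3.0
```

```bash
python3 -m pendant '[[[0.002,-0.006,0.03,0,0,0,0.5],[0.002,-0.006,0.07,0,0,0,0.5],[0.002,-0.006,0.089,0,0,0,0.5],[0.002,-0.006,0.0945,0,0,0,0.5],[0.002,-0.006,0.0945,0,0,0,0.5]]]';python3 -m pendant '[[[0,0,0,0,0,0,0],[0,0,0,0,0,0,-0.6],[0,0,0,0,0,0,-0.6],[0,0,0,0,0,0,-0.6],[0,0,0,0,0,0,-0.6]]]' 45;python3 -m pendant '[[[0,0,0,0,0,0,-0.6],[0,0,0,0,0,0,-0.6],[0,0,-0.05,0,0,0,-0.6],[0,0,-0.1,0,0,0,-0.6],[0,0,-0.11,0,0,0,-0.6]]]';python3 -m pendant '[[[0,0,0,0,0,8,-0.6],[0,0,0,0,0,16,-0.6],[0,0,0,0,0,24,-0.6],[0,0,0,0,0,32,-0.6],[0,0,0,0,0,40,-0.6]]]'; python3 -m pendant '[[[0,0,0,0,0,0,-0.6],[0,0,0,0,0,0,-0.6]]]'; python3 - <<'E'
from h import *
snap('wrist','w12')
for f,k in(('w2','r'),('w5','b'),('w9','b'),('w12','y')):
    im=load(f)[0].astype(int); B,G,R=im[...,0],im[...,1],im[...,2]
    m={'r':R-G>70,'b':B-R>50,'y':R-B>70}[k]
    c=np.where(m[150:303,245:267].mean(1)>.5)[0]+150
    w=np.where(m[188:200].mean(0)>.5)[0]
    print(f,c[0],c[-1],c[1:][np.diff(c)>1],c[:-1][np.diff(c)>1],'flat',w[(w>180)&(w<340)][[0,-1]])
go((.6397,-.0085),-93.6,.12)
E
```

```text
time_s: 22.05
tcp_pos: [0.5996, 0.2251, 0.183]
eef_rot: [179.9, -0.0, -49.2]
contact_force: [-0.2, 1.1, -0.4]
gripper_width: 0.0655
gripper_force: 0.0
time_s: 22.55
tcp_pos: [0.5994, 0.2263, 0.1844]
eef_rot: [-179.9, -0.0, -49.2]
contact_force: [-1.6, -1.1, 6.6]
gripper_width: 0.0432
gripper_force: 45.1
time_s: 23.05
tcp_pos: [0.6008, 0.2272, 0.2999]
eef_rot: [-179.5, -0.1, -49.1]
contact_force: [1.3, 0.9, -0.3]
gripper_width: 0.0428
gripper_force: 45.1
time_s: 23.55
tcp_pos: [0.599, 0.2262, 0.293]
eef_rot: [180.0, 0.0, -89.5]
contact_force: [-0.1, -0.2, -1.3]
gripper_width: 0.0434
gripper_force: 45.1
time_s: 23.75
tcp_pos: [0.5991, 0.2262, 0.2931]
eef_rot: [180.0, 0.0, -89.0]
contact_force: [-0.3, -0.0, -1.4]
gripper_width: 0.0431
gripper_force: 45.1
w2 183 296 [277] [219] flat [220 289]
w5 190 301 [276] [225] flat [233 274]
w9 165 300 [276] [224] flat [230 283]
w12 184 297 [276] [221] flat [223 287]
go [np.float64(0.2354), np.float64(-0.0364), np.float64(-0.0048), np.float64(4.62)] from [0.5991 0.2262 0.2932] [180.   0. -89.] j6 -37.0
```

```bash
python3 -m pendant '[[[0.047,-0.007,0,0,0,4.6,-0.6],[0.094,-0.014,0,0,0,4.6,-0.6],[0.141,-0.021,0,0,0,4.6,-0.6],[0.188,-0.028,0,0,0,4.6,-0.6],[0.2367,-0.0366,0,0,0,4.6,-0.6]]]'; python3 -m pendant '[[[0,0,0,0,0,0,-0.6],[0,0,0,0,0,0,-0.6],[0,0,0,0,0,0,-0.6]]]'
python3 - <<'E'
from h import *
snap('wrist','w13'); go((.640,-.0098),-93.6,.08)
im,_=load('w13'); cv2.imwrite('pics/w13v.png',cv2.resize(im[100:310,150:380],None,fx=2.6,fy=2.6))
E
```

```text
time_s: 24.3
tcp_pos: [0.6391, -0.0116, 0.2934]
eef_rot: [-180.0, 0.0, -93.6]
contact_force: [1.1, 1.0, -1.2]
gripper_width: 0.0429
gripper_force: 45.1
time_s: 24.6
tcp_pos: [0.6391, -0.0096, 0.2932]
eef_rot: [180.0, 0.0, -93.7]
contact_force: [-0.8, 0.5, -1.5]
gripper_width: 0.043
gripper_force: 45.1
go [np.float64(0.0006), np.float64(-0.0009), np.float64(0.0353), np.float64(-0.08)] from [ 0.6391 -0.0091  0.2933] [-180.     0.   -93.7] j6 -20.0
```

View pics/w13v.png

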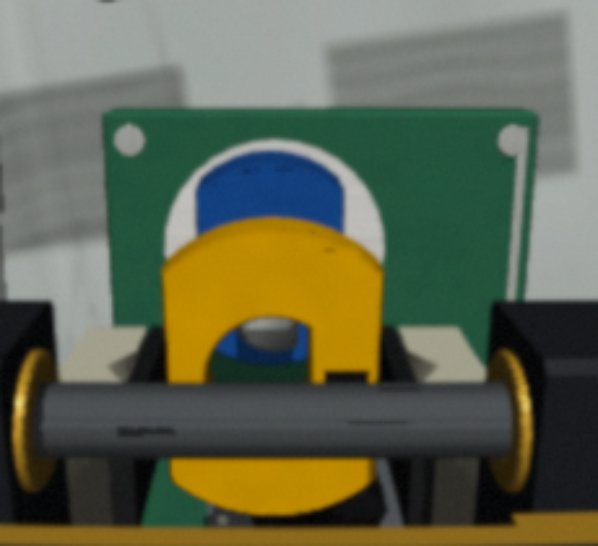

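```bash
python3 -m pendant '[[[0.0006,-0.0007,0.012,0,0,0,-0.6],[0.0006,-0.0007,0.024,0,0,0,-0.6],[0.0006,-0.0007,0.032,0,0,0,-0.6],[0.0006,-0.0007,0.04,0,0,0,-0.6],[0.0006,-0.0007,0.04,0,0,0,-0.6]]]'; python3 -m pendant '[[[0,0,0.01,0,0,0,-0.6],[0,0,0.02,0,0,0,-0.6],[0,0,0.026,0,0,0,-0.6],[0,0,0.029,0,0,0,-0.6],[0,0,0.029,0,0,0,-0.6]]]'
```

```text
time_s: 25.15
tcp_pos: [0.6393, -0.0105, 0.2514]
eef_rot: [179.8, -0.0, -93.8]
contact_force: [-0.2, 0.6, -1.4]
gripper_width: 0.0434
gripper_force: 45.1
time_s: 25.65
tcp_pos: [0.6399, -0.0106, 0.2245]
eef_rot: [-180.0, -0.0, -93.8]
contact_force: [-2.5, -0.3, 2.2]
gripper_width: 0.0431
gripper_force: 45.1
```

```bash
cat >> h.py <<'E'
def rect(f,c,z,half,res=.0005):
    im,p=load(f); n=int(2*half/res); g=(np.arange(n)-n/2)*res
    X,Y=np.meshgrid(c[0]+g,c[1]+g); uv=w2px(p,np.c_[X.ravel(),Y.ravel(),np.full(X.size,z)]).astype(np.float32)
    return cv2.remap(im,uv[:,0].reshape(n,n),uv[:,1].reshape(n,n),cv2.INTER_LINEAR),X,Y
def pointer(f,c=(.6304,.0812)):
    im,X,Y=rect(f,c,.048,.03); g=im.min(2); R=np.hypot(X-c[0],Y-c[1]); m=(g>130)&(R<.0245)
    P=np.c_[X[m],Y[m]]-c; print(f,'n',len(P),'mean',P.mean(0).round(4),'ang',np.degrees(np.arctan2(*P.mean(0)[::-1])).round(1))
E
python3 -m pendant '[[[0,0,0.001,0,0,0,-0.6],[0,0,0.001,0,0,0,-0.2],[0,0,0.001,0,0,0,0.5],[0,0,0.001,0,0,0,0.5],[0,0,0.001,0,0,0,0.5]]]'; python3 -m pendant '[[[0,0,-0.03,0,0,0,0],[0,0,-0.07,0,0,0,0],[0,0,-0.09,0,0,0,0],[-0.04,0,-0.09,0,0,0,0],[-0.085,0.005,-0.09,0,0,0,0]]]';python3 -m pendant '[[[0,0,0,0,0,0,0],[0,0,0,0,0,0,0],[0,0,0,0,0,0,0]]]'
python3 - <<'E'
from h import *
snap('wrist','w14'); snap('side','s14')
pointer('w1');pointer('w14')
go((.6304,.0812),41.4,.028)
E
```

```text
time_s: 26.15
tcp_pos: [0.64, -0.0106, 0.2233]
eef_rot: [-180.0, 0.0, -93.8]
contact_force: [-0.1, -0.1, -0.2]
gripper_width: 0.0613
gripper_force: 0.0
time_s: 26.65
tcp_pos: [0.641, 0.0742, 0.3144]
eef_rot: [-179.9, 0.1, -94.0]
contact_force: [-0.5, 0.3, 0.2]
gripper_width: 0.0441
gripper_force: 0.0
time_s: 26.95
tcp_pos: [0.6404, 0.0741, 0.313]
eef_rot: [180.0, -0.0, -93.8]
contact_force: [0.8, -0.2, 0.4]
gripper_width: 0.044
gripper_force: 0.0
w1 n 102 mean [0.0109 0.0113] ang 46.1
w14 n 195 mean [0.0108 0.0113] ang 46.3
go [np.float64(-0.0069), np.float64(0.0106), np.float64(0.1071), np.float64(44.75)] from [0.6405 0.0736 0.3131] [180.   -0.  -93.9] j6 -28.0
```

```bash
python3 -m pendant '[[[-0.007,0.0105,0.02,0,0,8.5,0],[-0.007,0.0105,0.04,0,0,17,0],[-0.007,0.0105,0.05,0,0,25.5,0],[-0.007,0.0105,0.06,0,0,34,0],[-0.007,0.0105,0.06,0,0,42.5,0]]]'; python3 -m pendant '[[[0,0,0.02,0,0,1,0],[0,0,0.036,0,0,1,0],[0,0,0.044,0,0,1,0],[0,0,0.046,0,0,1,0],[0,0,0.046,0,0,1,0]]]'; python3 -m pendant '[[[0,0,0,0,0,0,-0.4],[0,0,0,0,0,0,-0.8],[0,0,0,0,0,0,-1],[0,0,0,0,0,0,-1],[0,0,0,0,0,0,-1]]]' 25; python3 - <<'E'
from h import *
go((.6304,.0812),11.4,.028)
E
```

```text
time_s: 27.55
tcp_pos: [0.63, 0.0809, 0.2515]
eef_rot: [179.9, -0.1, -136.7]
contact_force: [-0.6, 0.1, -0.5]
gripper_width: 0.0432
gripper_force: 0.0
time_s: 28.05
tcp_pos: [0.6306, 0.0818, 0.2074]
eef_rot: [-180.0, -0.0, -137.3]
contact_force: [-0.5, -0.1, 0.6]
gripper_width: 0.0438
gripper_force: 0.0
time_s: 28.55
tcp_pos: [0.6299, 0.0829, 0.2077]
eef_rot: [179.9, 0.0, -137.3]
contact_force: [-4.5, 4.5, 4.2]
gripper_width: 0.0139
gripper_force: 25.0
go [np.float64(0.0008), np.float64(-0.0016), np.float64(0.0017), np.float64(31.29)] from [0.6299 0.0829 0.2077] [ 179.9    0.  -137.3] j6 -72.0
```

```bash
python3 -m pendant '[[[0,0.001,0,0,0,8,-1],[0,0.001,0,0,0,16,-1],[0,0.001,0,0,0,24,-1],[0,0.001,0,0,0,31.5,-1],[0,0.001,0,0,0,31.5,-1]]]'; python3 -m pendant '[[[0,0,0,0,0,0,-1],[0,0,0,0,0,0,-0.5],[0,0,0,0,0,0,0],[0,0,0,0,0,0,0],[0,0,0,0,0,0,0]]]';python3 -m pendant '[[[0,0,-0.04,0,0,0,0],[0,0,-0.08,0,0,0,0],[0,0,-0.1,0,0,0,0],[0,0,-0.1,0,0,-8,0.2],[0,0,-0.1,0,0,-16,0.2]]]'; python3 -m pendant '[[[0,0,0,0,0,-8,0.2],[0,0,0,0,0,-16,0.2],[0,0,0,0,0,-24,0.2],[0,0,0,0,0,-32,0.2],[0,0,0,0,0,-40,0.2]]]';  python3 -m pendant '[[[0,0,0,0,0,-8,0.2],[0,0,0,0,0,-16,0.2],[0,0,0,0,0,-22,0.2],[0,0,0,0,0,-22,0.2],[0,0,0,0,0,-22,0.2]]]'; python3 - <<'E'
from h import *
snap('wrist','w15');pointer('w15');pointer('w15',(.630,.083))
go((.433,.013),-80,.1)
# collar tops visible? rule edges from latest
E
```

```text
time_s: 29.05
tcp_pos: [0.6298, 0.083, 0.2076]
eef_rot: [180.0, 0.0, -168.9]
contact_force: [-1.5, 0.6, 2.6]
gripper_width: 0.0138
gripper_force: 25.0
time_s: 29.55
tcp_pos: [0.6298, 0.0829, 0.2071]
eef_rot: [-180.0, -0.0, -168.8]
contact_force: [0.7, -0.4, -0.3]
gripper_width: 0.04
gripper_force: 0.0
time_s: 30.05
tcp_pos: [0.6298, 0.0829, 0.3085]
eef_rot: [180.0, 0.1, -152.5]
contact_force: [-0.4, -0.5, -0.5]
gripper_width: 0.0513
gripper_force: 0.0
time_s: 30.55
tcp_pos: [0.6297, 0.0829, 0.3072]
eef_rot: [180.0, -0.0, -112.4]
contact_force: [-1.0, 0.9, -1.5]
gripper_width: 0.0527
gripper_force: 0.0
time_s: 31.05
tcp_pos: [0.6297, 0.0829, 0.3072]
eef_rot: [180.0, -0.0, -91.0]
contact_force: [0.4, -0.5, 0.2]
gripper_width: 0.0526
gripper_force: 0.0
w15 n 197 mean [0.014  0.0047] ang 18.6
w15 n 196 mean [0.0144 0.0029] ang 11.4
go [np.float64(0.0732), np.float64(0.1955), np.float64(0.0292), np.float64(-10.96)] from [0.6297 0.0829 0.3072] [180.  -0. -91.] j6 -26.0
```

```bash
python3 -m pendant '[[[0.015,0.04,0.01,0,0,-5,0],[0.03,0.08,0.02,0,0,-9,0],[0.045,0.12,0.03,0,0,-9,0],[0.06,0.16,0.03,0,0,-9,0],[0.073,0.195,0.03,0,0,-9,0]]]'; python3 -m pendant '[[[0,0,0,0,0,0,0],[0,0,0,0,0,0,0],[0,0,0,0,0,0,0]]]'; python3 - <<'E'
from h import *
snap('wrist','w16')
for f in('w0','w1','w14','w15'):
    try: im,X,Y=rect('wrist0' if f=='w0' else f,(.56,.04),.016,.1)
    except Exception as e: print(f,e); continue
    I=im.astype(int); g=(I[...,1]-I[...,2]>20)&(I[...,1]-I[...,0]>8)
    pts=[]
    for i in range(0,len(X),4):
        xs=np.where(g[i,:160])[0]
        k=[x for x in xs if g[i,x:x+5].all()]
        if k: pts.append((X[i,k[0]],Y[i,0]))
    P=np.array(pts)
    for _ in range(6):
        a=np.polyfit(P[:,1],P[:,0],1); e=P[:,0]-np.polyval(a,P[:,1]); P=P[abs(e)<max(.0006,1.5*e.std())]
    print(f,len(P),P[:,1].min().round(3),P[:,1].max().round(3),'x at .04',np.polyval(a,.04).round(4),'yaw',-np.degrees(np.arctan(a[0])).round(2))
im,p=load('w16'); cv2.imwrite('pics/w16v.png',cv2.resize(im,(800,600)))
go((.4244,.0113),-81.5,.012)
E
```

```text
time_s: 31.6
tcp_pos: [0.4317, 0.0117, 0.2768]
eef_rot: [179.9, -0.0, -81.9]
contact_force: [0.7, 0.4, 0.2]
gripper_width: 0.0437
gripper_force: 0.0
time_s: 31.9
tcp_pos: [0.4346, 0.013, 0.2778]
eef_rot: [-179.9, 0.0, -81.8]
contact_force: [1.4, -0.2, 1.3]
gripper_width: 0.0438
gripper_force: 0.0Traceback (most recent call last):
  File "<stdin>", line 14, in <module>
IndexError: too many indices for array: array is 1-dimensional, but 2 were indexed
```

```bash
python3 - <<'E'
from h import *
for f in('wrist0','w1','w14','w15'):
    im,X,Y=rect(f,(.56,.04),.016,.1)
    I=im.astype(int); g=(I[...,1]-I[...,2]>20)&(I[...,1]-I[...,0]>5)
    pts=[]
    for i in range(0,len(X),4):
        k=[x for x in np.where(g[i,:300])[0] if g[i,x:x+5].all()]
        if k: pts.append((X[i,k[0]],Y[i,0]))
    P=np.array(pts)
    if len(P)<8: print(f,len(P)); continue
    for _ in range(8):
        a=np.polyfit(P[:,1],P[:,0],1); e=P[:,0]-np.polyval(a,P[:,1]); P=P[abs(e)<max(.0008,1.5*e.std())]
    print(f,len(P),P[:,1].min().round(3),P[:,1].max().round(3),'x at .04',np.polyval(a,.04).round(4),'yaw',-np.degrees(np.arctan(a[0])).round(2))
im,p=load('w16'); cv2.imwrite('pics/w16v.png',cv2.resize(im,(800,600)))
go((.4244,.0113),-81.5,.012)
E
```

```text
wrist0 53 -0.048 0.056 x at .04 0.5589 yaw -3.74
w1 88 -0.048 0.128 x at .04 0.5588 yaw -3.81
w14 88 -0.048 0.126 x at .04 0.5586 yaw -3.77
w15 82 -0.048 0.114 x at .04 0.5586 yaw -3.74
go [np.float64(0.0003), np.float64(0.0105), np.float64(0.0875), np.float64(-0.33)] from [0.4347 0.0131 0.2775] [-180.     0.   -81.8] j6 -20.0
```

View pics/w16v.png

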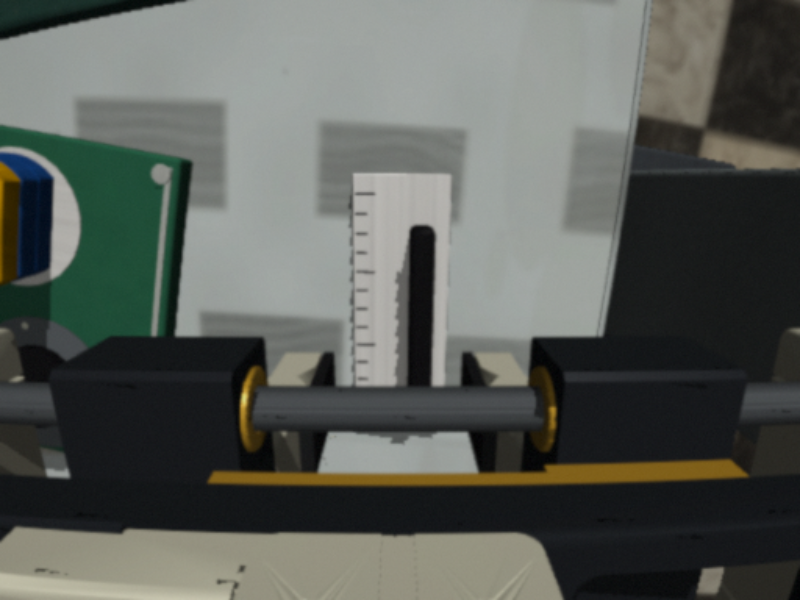

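```bash
python3 - <<'E'
from h import *
im,p=load('w16'); f=lambda L,z: px2w(p,np.array(L)*.64,z)[:,:2]
a=f([(354,173),(451,175)],.008); l=f([(354,173),(357,385)],.008); rb=f([(411,235),(410,380),(435,235),(433,380),(422,226)],.032)
print(a.round(4).tolist(),l.round(4).tolist(),rb.round(4).tolist())
ang=lambda d:np.degrees(np.arctan2(d[1],d[0])).round(2)
print('yaw from end',ang(a[0]-a[1]),'from edge',ang(l[1]-l[0])-90,'rib',ang(rb[1]-rb[0])-90,ang(rb[3]-rb[2])-90)
t=np.radians(8.4);x=np.array([np.cos(t),np.sin(t)]);y=np.array([-x[1],x[0]])
print('origin',(a.mean(0)+.07*y).round(4),'rib centre',(a.mean(0)+.07*y-.01*x).round(4),'rib centre from rib',(rb[4]+.045*y).round(4))
b=np.radians(-3.77);X=np.array([np.cos(b),np.sin(b)]);Y=np.array([-X[1],X[0]])
for c in([.5524,-.0484],[.5651,.1285]): print((np.array(c)-[.5587,.04])@Y)
E
```

```text
[[0.4678, -0.0535], [0.4196, -0.0594]] [[0.4678, -0.0535], [0.4524, 0.0597]] [[0.436, -0.0294], [0.4258, 0.0424], [0.425, -0.031], [0.4143, 0.0407], [0.4316, -0.0342]]
yaw from end 6.98 from edge 7.700000000000003 rib 8.120000000000005 8.439999999999998
origin [0.4334 0.0128] rib centre [0.4236 0.0113] rib centre from rib [0.425  0.0103]
-0.08862293936371007
0.08872929811132599
```

```bash
python3 -m pendant '[[[0.0006,0.0105,0.02,0,0,0,0],[0.0006,0.0105,0.06,0,0,0,-0.2],[0.0006,0.0105,0.08,0,0,0,-0.2],[0.0006,0.0105,0.0865,0,0,0,-0.2],[0.0006,0.0105,0.0865,0,0,0,-0.2]]]';python3 -m pendant '[[[0,0,0,0,0,0,-0.6],[0,0,0,0,0,0,-1],[0,0,0,0,0,0,-1],[0,0,0,0,0,0,-1],[0,0,0,0,0,0,-1]]]' 50; python3 -m pendant '[[[0,0,0,0,0,0,-1],[0,0,-0.02,0,0,0,-1],[0,0,-0.03,0,0,0,-1],[0,0,-0.03,0,0,6,-1],[0,0,-0.03,0,0,11.9,-1]]]'; python3 -m pendant '[[[0,0,0,0,0,0,-1],[0,0,0,0,0,0,-1]]]'; python3 - <<'E'
from h import *
# rib centre target 6 mm short of flush
b=np.radians(-3.77);X=np.array([np.cos(b),np.sin(b)])
go(np.array([.5587,.04])-X*.041,-93.77,.015); go(np.array([.5587,.04])-X*.035,-93.77,.013)
E
```

```text
time_s: 32.45
tcp_pos: [0.4239, 0.0107, 0.19]
eef_rot: [179.9, -0.1, -81.8]
contact_force: [-0.5, -1.0, 0.1]
gripper_width: 0.035
gripper_force: 0.0
time_s: 32.95
tcp_pos: [0.4237, 0.0107, 0.1915]
eef_rot: [-179.9, 0.0, -81.8]
contact_force: [-1.8, 1.6, 6.5]
gripper_width: 0.0114
gripper_force: 50.0
time_s: 33.45
tcp_pos: [0.4234, 0.0106, 0.2213]
eef_rot: [-179.9, 0.1, -93.9]
contact_force: [-0.1, 0.0, -2.3]
gripper_width: 0.0116
gripper_force: 50.0
time_s: 33.65
tcp_pos: [0.4234, 0.0105, 0.2208]
eef_rot: [-180.0, 0.0, -93.5]
contact_force: [-0.6, 0.7, -2.3]
gripper_width: 0.0119
gripper_force: 50.0
go [np.float64(-0.0379), np.float64(-0.0923), np.float64(0.0278), np.float64(0.24)] from [0.4234 0.0105 0.2208] [-180.     0.   -93.5] j6 -32.0
go [np.float64(-0.0379), np.float64(-0.0983), np.float64(0.0298), np.float64(0.24)] from [0.4234 0.0105 0.2208] [-180.     0.   -93.5] j6 -32.0
```

```bash
python3 -m pendant '[[[-0.015,-0.036,0,0,0,0.2,-1],[-0.03,-0.072,0,0,0,0.2,-1],[-0.038,-0.0923,0,0,0,0.2,-1],[-0.038,-0.0923,0,0,0,0.2,-1],[-0.038,-0.0923,0.015,0,0,0.2,-1]]]'; python3 -m pendant '[[[0,0,0.008,0,0,0,-1],[0,0,0.013,0,0,0,-1],[0,0,0.0145,0,0,0,-1],[0,0,0.0145,0,0,0,-1],[0,0,0.0145,0,0,0,-1]]]'; python3 - <<'E'
from h import *
b=np.radians(-3.77);X=np.array([np.cos(b),np.sin(b)])
go(np.array([.5587,.04])-X*.035,-93.77,.0135)
E
```

```text
time_s: 34.15
tcp_pos: [0.5188, 0.0428, 0.2064]
eef_rot: [-179.9, 0.1, -93.8]
contact_force: [-0.1, 0.3, -2.5]
gripper_width: 0.0112
gripper_force: 50.0
time_s: 34.65
tcp_pos: [0.5177, 0.0424, 0.1916]
eef_rot: [180.0, -0.0, -93.9]
contact_force: [-2.0, -0.3, 2.7]
gripper_width: 0.0115
gripper_force: 50.0
go [np.float64(-0.0003), np.float64(-0.0061), np.float64(0.0001), np.float64(-0.09)] from [0.5177 0.0424 0.1916] [180.   -0.  -93.9] j6 -30.0
```

Now I push towards the bed until it makes contact.

```bash
python3 -m pendant '[[[0,-0.002,0,0,0,0,-1],[0,-0.004,0,0,0,0,-1],[0,-0.0045,0,0,0,0,-1],[0,-0.0045,0,0,0,0,-1]]]'; python3 -m pendant '[[[0,-0.0012,0,0,0,0,-1],[0,-0.0012,0,0,0,0,-1],[0,-0.0012,0,0,0,0,-1]]]'
```

```text
time_s: 35.05
tcp_pos: [0.5216, 0.042, 0.1916]
eef_rot: [179.9, -0.0, -93.9]
contact_force: [-7.6, 1.8, 8.3]
gripper_width: 0.0115
gripper_force: 50.0
time_s: 35.35
tcp_pos: [0.5221, 0.0419, 0.1916]
eef_rot: [179.8, -0.1, -93.9]
contact_force: [-11.9, 3.0, 12.8]
gripper_width: 0.0117
gripper_force: 50.1
```

```bash
python3 -m pendant '[[[0,-0.001,0,0,0,0,-1],[0,-0.001,0,0,0,0,-1],[0,-0.001,0,0,0,0,-1]]]'; python3 -c "
from plant import r;s=r.get_state();print(s['tcp_pos'],s['contact_force'],s['moment'])"
```

```text
time_s: 35.65
tcp_pos: [0.5224, 0.0419, 0.1916]
eef_rot: [179.7, -0.1, -93.9]
contact_force: [-16.2, 5.0, 17.0]
gripper_width: 0.0119
gripper_force: 50.1
[0.52241309 0.04185074 0.19158273] [-16.19094539   4.99454212  17.04764605] [2.18857765 5.76081794 0.18211984]
```

```bash
python3 -m pendant '[[[0,0,0,0,0,0,-0.7],[0,0,0,0,0,0,-0.4],[0,0,0,0,0,0,-0.2],[0,0,0,0,0,0,-0.2]]]'; python3 -m pendant '[[[0,0,-0.03,0,0,0,-0.2],[0,0,-0.07,0,0,0,-0.2],[-0.04,0,-0.1,0,0,0,-0.2],[-0.06,0,-0.14,0,0,0,-0.2],[-0.06,0,-0.14,0,0,0,-0.2]]]'; python3 -m pendant '[[[0,0,0,0,0,0,-0.2],[0,0,0,0,0,0,-0.2]]]';python3 - <<'E'
from h import *
snap('wrist','w17'); snap('side','s17'); snap('scene','sc17'); print(r.get_state()['tcp_pos'])
b=np.radians(-3.77);X=np.array([np.cos(b),np.sin(b)]);Y=np.array([-X[1],X[0]])
im,p=load('w17')
# profiles across the joint at several y along edge (s: distance from measured bed edge, mm)
for z in(.008,):
  for v in(-.085,-.075,-.06,-.04,-.02,0,.02,.04,.06):
    s=np.arange(-.008,.0081,.001); P=np.array([.5587,.04])+v*Y+s[:,None]*X
    uv=w2px(p,np.c_[P,np.full(len(s),z)]).astype(np.float32)
    c=cv2.remap(im,uv[:,0].reshape(1,-1),uv[:,1].reshape(1,-1),cv2.INTER_LINEAR)[0].astype(int)
    print(v,' '.join(f'{a[2]:3d}/{a[1]:3d}' for a in c))
# end of straightedge along y, on its plate 15 mm from the edge
for sgn in(-1,1):
    v=sgn*np.arange(.062,.079,.001); P=np.array([.5587,.04])-.015*X+v[:,None]*Y
    uv=w2px(p,np.c_[P,np.full(len(v),.008)]).astype(np.float32)
    print(sgn,uv[0].round(0),cv2.remap(im,uv[:,0].reshape(1,-1),uv[:,1].reshape(1,-1),cv2.INTER_LINEAR)[0][:,1])
E
```

```text
time_s: 36.05
tcp_pos: [0.5253, 0.0423, 0.1915]
eef_rot: [-179.9, 0.0, -93.9]
contact_force: [0.8, -0.1, 0.6]
gripper_width: 0.0313
gripper_force: 0.0
time_s: 36.55
tcp_pos: [0.531, 0.1046, 0.3372]
eef_rot: [-179.4, 0.3, -93.7]
contact_force: [0.4, -0.8, -0.4]
gripper_width: 0.0353
gripper_force: 0.0
time_s: 36.75
tcp_pos: [0.5284, 0.1016, 0.3305]
eef_rot: [179.9, -0.0, -93.9]
contact_force: [1.0, -0.6, -0.7]
gripper_width: 0.0353
gripper_force: 0.0
[0.52855996 0.10136622 0.33016819]
-0.085 124/128 126/129 126/130 125/129 125/129 122/126 103/108  59/ 68  29/ 51  28/ 69  35/ 85  48/ 94  93/117 146/152 166/169 168/170 168/169
-0.075 136/140 136/141 138/140 137/140 136/139 131/135 106/112  59/ 71  30/ 56  31/ 73  35/ 88  51/ 98  96/121 147/155 162/167 131/147  76/110
-0.06 122/119 115/115 117/116 117/116 125/123 144/143 152/152 116/119  51/ 69  30/ 70  35/ 85  55/ 98 110/131 156/162 162/166 129/146  78/114
-0.04 150/149 132/131 129/128 129/128 133/132 148/148 160/161 105/109  40/ 62  31/ 73  37/ 87  54/ 98 101/125 144/153 154/161 123/141  73/110
-0.02 147/146 148/146 148/146 147/146 149/146 154/152 158/156 118/121  55/ 74  32/ 74  37/ 86  55/ 97  98/121 143/152 155/163 129/146  74/110
0 154/153 140/139 138/137 140/138 141/140 151/150 159/158 106/109  44/ 68  32/ 75  38/ 88  54/ 99 103/128 152/158 159/163 131/145  69/107
0.02 131/130 131/131 131/130 131/130 130/128 147/146 159/158 101/105  42/ 64  32/ 74  37/ 86  55/ 97 101/124 147/154 154/159 122/137  68/103
0.04 156/155 145/144 144/142 142/141 143/142 153/151 151/150 112/116  57/ 79  33/ 73  35/ 83  61/ 98 113/131 147/154 148/155 113/132  66/105
0.06 142/141 143/143 146/144 144/143 142/141 151/150 158/156 102/105  43/ 65  29/ 69  35/ 80  53/ 92  96/118 141/148 146/151 112/129  62/ 99
-1 [234.  55.] [205 206 206 207 207 207 206 204 185 152 138 139 142 143 142 140 138]
1 [236. 187.] [193 193 194 194 194 193 186 166 134 109 102 100 102 103 116 149 175]
```

```bash
python3 - <<'E'
from h import *
b=np.radians(-3.77);X=np.array([np.cos(b),np.sin(b)]);G=np.array([.5587,.04])
go(G-X*.082,-93.77,.014)
E
python3 -m pendant '[[[0.03,0.03,0,0,0,0,-0.7],[0.059,0.05,0,0,0,0,-1],[0.059,0.05,0.04,0,0,0,-1],[0.059,0.05,0.08,0,0,0,-1],[0.059,0.05,0.11,0,0,0,-1]]]' 20;python3 -m pendant '[[[0,0,0.02,0,0,0,-1],[0,0,0.0275,0,0,0,-1],[0,0,0.0275,0,0,0,-1],[0,0,0.0275,0,0,0,-1]]]';python3 - <<'E'
from h import *
b=np.radians(-3.77);X=np.array([np.cos(b),np.sin(b)]);G=np.array([.5587,.04])
go(G-X*.066,-93.77,.014)
E
```

```text
go [np.float64(0.0594), np.float64(0.0477), np.float64(0.1382), np.float64(-0.17)] from [0.5286 0.1014 0.3302] [ 1.799e+02 -1.000e-01 -9.390e+01] j6 -36.0
time_s: 37.4
tcp_pos: [0.474, 0.0454, 0.2193]
eef_rot: [179.9, -0.0, -94.0]
contact_force: [0.3, -0.9, -1.4]
gripper_width: 0.0025
gripper_force: 0.0
time_s: 37.8
tcp_pos: [0.4753, 0.0465, 0.1943]
eef_rot: [-180.0, 0.0, -93.9]
contact_force: [-0.1, 0.5, -0.1]
gripper_width: 0.0006
gripper_force: 0.0
go [np.float64(0.001), np.float64(-0.0177), np.float64(0.0023), np.float64(-0.13)] from [0.4753 0.0465 0.1943] [-180.     0.   -93.9] j6 -33.0
```

```bash
python3 -m pendant '[[[0,-0.008,0,0,0,0,-1],[0,-0.014,0,0,0,0,-1],[0,-0.014,0,0,0,0,-1]]]'|sed -n '2p;4p'; for i in 1 2; do python3 -m pendant '[[[0,-0.002,0,0,0,0,-1],[0,-0.002,0,0,0,0,-1]]]'|sed -n '2p;4p';done; python3 -m pendant '[[[0,-0.002,0,0,0,0,-1],[0,-0.002,0,0,0,0,-1]]]'|sed -n '2p;4p'
```

```text
tcp_pos: [0.4902, 0.0458, 0.1946]
contact_force: [-0.4, -0.1, 0.0]
tcp_pos: [0.491, 0.0453, 0.1939]
contact_force: [-0.9, 0.4, 0.7]
tcp_pos: [0.493, 0.0453, 0.1938]
contact_force: [0.1, 0.0, 0.3]
tcp_pos: [0.4951, 0.0451, 0.1938]
contact_force: [-0.1, 0.7, 0.3]
```

```bash
for i in 1 2 3; do python3 -m pendant '[[[0,-0.001,0,0,0,0,-1],[0,-0.001,0,0,0,0,-1]]]'|sed -n '2p;4p';done
```

```text
tcp_pos: [0.4959, 0.0451, 0.1938]
contact_force: [-0.4, 0.4, 0.7]
tcp_pos: [0.4969, 0.045, 0.1938]
contact_force: [0.6, -0.0, -0.3]
tcp_pos: [0.4979, 0.0449, 0.1938]
contact_force: [0.4, 0.3, -0.4]
```

```bash
for i in 1 2 3 4; do python3 -m pendant '[[[0,-0.001,0,0,0,0,-1],[0,-0.001,0,0,0,0,-1]]]'|sed -n '2p;4p';done
```

```text
tcp_pos: [0.499, 0.0449, 0.1938]
contact_force: [-0.5, -0.3, 0.5]
tcp_pos: [0.4997, 0.0447, 0.1937]
contact_force: [-1.0, 0.1, 0.2]
tcp_pos: [0.5, 0.0445, 0.1935]
contact_force: [-4.4, 2.0, 3.2]
tcp_pos: [0.5003, 0.0444, 0.1934]
contact_force: [-8.1, 3.8, 5.4]
```

```bash
python3 -m pendant '[[[0,-0.0015,0,0,0,0,-1],[0,-0.0015,0,0,0,0,-1],[0,-0.0015,0,0,0,0,-1]]]'|sed -n '2p;4p'; python3 -m pendant '[[[0,0.01,0,0,0,0,-1],[0,0.02,-0.01,0,0,0,-1],[0,0.02,-0.06,0,0,0,-1],[-0.04,0,-0.11,0,0,0,-1],[-0.06,0,-0.13,0,0,0,0]]]'|sed -n '2p'; python3 -m pendant '[[[0,0,0,0,0,0,0],[0,0,0,0,0,0,0],[0,0,0,0,0,0,0]]]'|sed -n '2p'; python3 - <<'E'
from h import *
snap('wrist','w18'); snap('side','s18'); snap('scene','sc18')
b=np.radians(-3.77);X=np.array([np.cos(b),np.sin(b)]);Y=np.array([-X[1],X[0]]);G=np.array([.5587,.04])
im,p=load('w18')
for v in(-.085,-.06,-.04,0,.04,.06):
    s=np.arange(-.006,.0081,.001); P=G+v*Y+s[:,None]*X
    uv=w2px(p,np.c_[P,np.full(len(s),.008)]).astype(np.float32)
    print(v,cv2.remap(im,uv[:,0].reshape(1,-1),uv[:,1].reshape(1,-1),cv2.INTER_LINEAR)[0][:,2])
for sgn in(-1,1):
    v=sgn*np.arange(.062,.079,.001); P=G-.015*X+v[:,None]*Y
    uv=w2px(p,np.c_[P,np.full(len(v),.008)]).astype(np.float32)
    print(sgn,cv2.remap(im,uv[:,0].reshape(1,-1),uv[:,1].reshape(1,-1),cv2.INTER_LINEAR)[0][:,1])
# yellow top check in side view: apex rows of yellow near post vs predicted collar at z .040-.052
for n in('s18','sc18'):
    im,p=load(n); I=im.astype(int); c=np.array([.640,-.0105])
    for z in(.016,.028,.040,.052): print(n,z,w2px(p,[[*(c-.022*X),z]]).round(1))
    for L,m in(('y',(I[...,2]-I[...,0]>70)&(I[...,1]-I[...,0]>40)),('b',(I[...,0]-I[...,2]>50))):
        u,v=w2px(p,[[*c,.03]])[0].astype(int); q=np.argwhere(m[v-25:v+25,u-25:u+25])+[v-25,u-25]
        print(L,len(q),q.min(0),q.max(0)) if len(q) else print(L,0)
E
```

```text
tcp_pos: [0.5007, 0.0441, 0.1931]
contact_force: [-13.8, 6.7, 9.4]
tcp_pos: [0.5078, 0.1046, 0.3273]
tcp_pos: [0.5065, 0.1038, 0.3233]
-0.085 [126 125 124 115  85  40  18  23  31  38  59 110 153 166 166]
-0.06 [128 130 133 151 166 111  33  25  32  40  62 119 157 152 111]
-0.04 [129 129 132 143 155 119  52  28  33  40  67 118 155 156 111]
0 [119 119 122 132 143 103  45  25  33  43  71 121 152 147 109]
0.04 [132 131 129 137 137  85  34  24  30  38  63 114 151 148 106]
0.06 [158 157 155 159 146  87  37  27  30  40  66 113 147 140 100]
-1 [204 203 203 204 204 204 205 200 174 144 137 139 141 142 142 139 135]
1 [193 194 193 193 194 193 188 167 129 102  99 100 102 108 125 155 177]
s18 0.016 [[308.4 236.4]]
s18 0.028 [[308.7 232.8]]
s18 0.04 [[309.  229.2]]
s18 0.052 [[309.2 225.6]]
y 176 [218 305] [233 328]
b 73 [232 315] [241 327]
sc18 0.016 [[275.4 160.8]]
sc18 0.028 [[275.6 158.5]]
sc18 0.04 [[275.7 156.2]]
sc18 0.052 [[275.9 153.9]]
y 52 [149 264] [158 272]
b 19 [158 265] [162 272]
```

```bash
python3 - <<'E'
from h import *
for n in('side0','scene0','s18','sc18','w18'):
    im,p=load(n); h=cv2.cvtColor(im,cv2.COLOR_BGR2HSV); m=cv2.inRange(h,(104,120,50),(122,255,255))
    k,_,st,ce=cv2.connectedComponentsWithStats(m)
    for i in range(1,k):
        if st[i,4]>25:
            w=px2w(p,[ce[i]],.012)[0]
            if .3<w[0]<1 and -.5<w[1]<.8: print(n,ce[i].round(0),st[i,4],w[:2].round(3))
E
```

```text
side0 [108. 158.] 116 [0.355 0.719]
side0 [170. 214.] 190 [0.379 0.301]
side0 [197. 233.] 217 [0.398 0.185]
scene0 [286. 220.] 130 [0.402 0.196]
scene0 [267. 245.] 154 [0.382 0.314]
scene0 [169. 348.] 189 [0.354 0.737]
s18 [108. 158.] 118 [0.355 0.719]
s18 [319. 237.] 77 [ 0.642 -0.024]
sc18 [170. 347.] 208 [0.353 0.734]
```

Only two blue spacers were on the table, and both are on the post. The blob at y 0.72 is the scissors. Handing in.

```bash
python3 -c "
from plant import r; print(r.close_job())"
```

```text
the job is handed in; nothing more can be done
None
```

The strip cutter is set up and the job is handed in; the result came back as `None`, so I have no verdict. The red spacer is in the tray, both blue spacers and the yellow clamp are home on the post, the dial is at 2, and the straightedge is flush with the bed's front edge and centred to within about 0.5 mm.

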